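# Turn round the UV steriliser drawer at a nail station

## Task

The UV steriliser at this nail station has finished: press its handleless drawer front in to release the push latch, draw the drawer right out, and lay every clean implement that is in it level across both uprights of the raised clear stand. Only when no clean implement is left in the drawer, lay every used implement from the dark mat across both raised wire rails in the drawer, lengthwise to the drawer, off its floor. Then press the drawer in until the latch holds it flush shut after you let go (if it springs out again, press again), leaving the polish bottles and the cream jar as they are.

Things in the scene. Friction and masses are not known exactly. Their poses are not given: they have to be found in the camera images.
- steriliser: White UV steriliser fixed to the table, a box 260 deep (x), 212 wide (y), 105 high with a violet window on top; its drawer comes out towards the robot. Origin: centre of its underside. A push-push latch holds the drawer: latched, press it in to its stop and let go, and a spring throws it out by itself; from out, push it in to its stop and let go, and it latches.
- drawer (a joint): Drawer, m: 0 shut and latched, 0.165 fully out, -0.008 pressed in to its stop. The latch works only if pushed to -0.007 or beyond (about 5 N); pushed in less from out, it springs out again. Once released it springs out to 0.045 to 0.06 if nothing stands within 70 mm of its front; from 0.045 on it slides freely (1 to 2 N) and stays where left. Latched, it cannot be pulled out.
- drawer_front (a point): Middle of the top edge of the drawer front, on its outer face, 98 mm above the table. x: level, square to the front, into the steriliser (the way to press); z up. Grey panel 16 mm thick, 212 wide, 84 high, no handle; shut, its back is 9 mm from the box. Sprung out, its top edge can be pinched from above: behind it nothing in the drawer is higher than 66 mm above the table.
- rack (a point): Middle of the rack in the drawer, level with its rails' tops, 46 mm above the table, 22 above the drawer floor; axes as drawer_front, moves with the drawer. Two steel rails 6 mm thick run along y over the whole width at x = -32 and +32 mm. The drawer inside: y = -86 to 86, x = -86 to 89; 5 mm walls rise 16 mm above the rails. Fully out, all of it is clear of the box.
- stand_top (a point): Clear raised stand fixed to the table: middle between its two uprights, level with their seats, 45 mm above the table; x along an implement lying on it, z up. Upright plates 6 mm thick at x = -36 and +36 mm, each with three flat seats 45 mm wide, centred at y = -51.5, 0 and 51.5 mm, between 6 mm wide horns 12 mm higher than the seats. Open between the uprights; base 112 x 172 x 6 mm.
- nippers: Used steel cuticle nippers lying on the dark mat (200 x 220 x 3 mm, fixed), rigid, 127 mm long (x = -66 to 61), 10 thick; 18 wide at the origin (x = -24 to 26), 35 at the tips of the two handles (-x end), jaw 11 wide at the +x end. Origin: middle of its length and width, on its underside; x along its length, z up; about 70 g. May be absent.
- pusher: Used cuticle pusher lying on the dark mat, 142 mm long: aluminium handle 92 long, 10 wide, 10 thick, with a steel tongue 7 wide, 4 thick at each end (the tongues are 3 to 7 mm up). Origin: middle of its length and width, on its underside; x along its length, z up; about 45 g. May be absent.
- rasp: Used foot rasp lying on the dark mat, 140 mm long, 10 thick: steel blade 22 wide from x = -9 to 69, black handle 16.5 wide at the -x end. Origin: middle of its length and width, on its underside; x along its length, z up; about 80 g. May be absent.
- scissors: Clean copper-coloured cuticle scissors, on the rails in the drawer at the start, rigid, 127 mm long (x = -62 to 65), 9 thick; 15 wide at the origin (x = -22 to 12), blades 11 wide at the +x end, two handles at the -x end, 28 wide over all. Origin: middle of its length and width, on its underside; x along its length, z up; about 50 g. May be absent.
- tweezers: Clean tweezers with a green grip, on the rails in the drawer at the start, rigid, 124 mm long, 9 thick, 12 wide from x = -61 to 13 and 9 wide at the +x end. Origin: middle of its length and width, on its underside; x along its length, z up; about 40 g. May be absent.
- nail_file: Clean steel nail file with a white handle, on the rails in the drawer at the start, 132 mm long, 9 thick: blade 14 wide from x = -13 to 67, handle 12 wide at the -x end. Origin: middle of its length and width, on its underside; x along its length, z up; about 50 g. May be absent.
- polish_red: Bystander: bottle of red nail polish with a black cap, 38 mm in diameter, 82 high. Origin: centre of its underside.
- polish_plum: Bystander: bottle of plum nail polish with a black cap, 38 mm in diameter, 82 high. Origin: centre of its underside.
- cream_jar: Bystander: white cream jar with a copper lid, 68 mm in diameter, 55 high. Origin: centre of its underside.

How it is judged:
By the outcome, as a careful person would: the job done as asked, in the order asked, and still so for the second after the job is handed in, with the robot touching nothing.
Of nippers, pusher, rasp only 2 to 3 are there at a start; the rules pass over those that are not, and their reading is None.
Of scissors, tweezers, nail_file only 2 to 3 are there at a start; the rules pass over those that are not, and their reading is None.
At some moment in a run one of nippers, pusher, rasp, scissors, tweezers, nail_file may be knocked a few centimetres aside while the robot is not near it.
Once in a run the grip may slacken for a moment while it holds something.
It also fails if it takes over 210 s, if anything falls off the work surface, if the arm or the gripper's body presses on something with over 40 N, if the wrist force passes 120 N, or if a joint passes its speed limit or range.

## Robot

A 6-joint arm with a two-finger parallel gripper is mounted at the origin on the work surface. World frame = base frame: x ahead of the robot, y to its left, z up, the work surface at z = 0. Lengths are in mm, angles in rad, forces in N, time in s.
With the tool pointing down it reaches from about 250 to 800 mm from the base axis. Payload 3.9 kg.
Tool frame: the origin (TCP) lies at the very end of the fingers, on their centre line; the grasp point (between the pads) lies 19 mm behind it (manip.grip_depth is the distance from the TCP to the grasp point, in mm); z points along the fingers, y is the direction in which the jaws open and shut (so a half turn about z gives the same grasp; the last joint's range is limited). The gripper opens to 85 mm and grips with 20 to 120 N. Pads are 22 mm wide; open, the fingers measure 114 mm over their backs; the gripper's body (76 mm by 85 mm) begins 54 mm behind the grasp point. The pads swing forward as they close: fully open they stand 13 mm farther back than shut.
Start: joints at [-1.157, 0.26, -0.138, 1.173, 0, 1.571], TCP at [211.093, -480.682, 231.304] pointing down, gripper open.
Joint ranges: [-2.78, 2.78], [-0.83, 1.72], [-1.28, 1.37], [-1.9, 2.12], [-1.57, 1.48], [-3.14, 3.14]. Speed limits (rad/s): [2.57, 2.57, 3.14, 3.14, 3.14, 3.14].

## Interface

Orientations are given as a 3x3 rotation matrix whose columns are the frame's x, y, z axes.
In Python, from cell import manip gives the robot as it stands. The module is installed in compiled form; this text tells all that it offers.
- The arm moves only by the tool servo_tool, never from a script. Its argument "moves" is a list of rows, each a list of 7 numbers: the turn, a rotation vector about the tool's x, y, z in degrees, then the shift along the tool's x, y, z in mm, then the closure, from -1 (fully open) to 1 (shut), so that 0 is half open. A call has 1 to 10 rows; each row is the pose to reach, as a shift and turn from the pose commanded when the call began, along the tool's axes at that moment; what a row does not reach only later rows make up. A row lasts 1/10 s, in which the tool goes at most 50 mm and 8.59 degrees, less where a joint would pass 70% of its speed; a pose out of reach is approached as far as the arm can. A call with a gripper value outside its range is refused whole. The fingers move at their own pace and stop on an object; "grip_force" is the grip in N (left out, the last holds). Time passes only in rows, so rows that repeat a pose let the fingers close. It gives the time, the measured TCP pose, the force and the opening at its end, in the units of the state.
- manip.get_state(): the state, without advancing time (a new reading comes with each control period).
- manip.get_image(name): name is "scene" or "top" or "wrist"; returns a dict with "image" (400x640x3 uint8, red, green, blue), "range_z" (400x640 float32, mm along the optical axis (not along the pixel's ray), 0 where there is no reading), "fx", "fy", "cx", "cy" (pixels), "R" (3x3) and "t" (3): a world point X has camera coordinates R X + t. Camera axes: x right, y down, z forward; pixel columns grow to the right and rows downward; lengths in mm; the calibration is good to about 2 mm. A picture is of the moment at which its call begins.
- manip.finish_job(): hands the job in, once; it reports no verdict.
The state is a dict: "time_s": time; "joints": joint angles; "joint_velocities": joint speeds; "joint_torque": joint torques, N m; "tool_pos": TCP position; "tcp_rot": TCP orientation; "contact_force": force on the tool from outside, world axes, zero at the start; "ft_torque": the same for the moment, N m; "width": finger opening in mm.
Only numpy, scipy, OpenCV 4.12 (cv2) and the standard library are available. Lean on these libraries where they do the work, as an engineer would, in place of code of your own. Each camera call takes 0.05 s, during which the arm holds its last target.

## Working session

There is one attempt and no reset: what is moved stays moved. The work goes in short steps, Python scripts to look and compute and a tool call to move; the robot and the scene stay as the last step left them, time stands still between calls to the robot, and variables do not carry over. Pictures are saved under pics/ and viewed, and the job is handed in when it is done.

Besides the shell and the picture viewer there is one more tool, called after ">>>" by a JSON object that holds its "api" and its "payload". servo_tool: Moves the arm, as the interface text tells. Its arguments: {"type":"object","properties":{"moves":{"type":"array","items":{"type":"array","items":{"type":"number"}}},"grip_force":{"type":"number"}},"required":["moves"]}

```bash
ls; mkdir -p pics; cat > h.py <<'E'
import numpy as np, cv2
from cell import manip
def snap(name,fn):
    d=manip.get_image(name); cv2.imwrite('pics/'+fn+'.png',cv2.cvtColor(d['image'],cv2.COLOR_RGB2BGR)); np.savez('/tmp/'+fn+'.npz',**d); return d
def load(fn): return dict(np.load('/tmp/'+fn+'.npz'))
def ray(d,u,v,z):
    R,t=d['R'],d['t']; c=-R.T@t; r=R.T@np.array([(u-d['cx'])/d['fx'],(v-d['cy'])/d['fy'],1.]); s=(z-c[2])/r[2]; return c+s*r
def pts(d):
    v,u=np.mgrid[0:400,0:640]; Z=d['range_z'].astype(float)
    P=np.stack([(u-d['cx'])/d['fx']*Z,(v-d['cy'])/d['fy']*Z,Z],-1)
    W=(P-d['t'])@d['R']; W[Z==0]=np.nan; return W
def proj(d,X):
    p=d['R']@np.array(X,float)+d['t']; return p[0]/p[2]*d['fx']+d['cx'],p[1]/p[2]*d['fy']+d['cy']
E
python3 - <<'E'
from h import *
for n in('scene','top','wrist'):
    d=snap(n,n+'0'); print(n,d['fx'],-d['R'].T@d['t'],d['R'][2])
s=manip.get_state(); print({k:np.round(v,3) for k,v in s.items()}, manip.grip_depth)
E
```

```text
pics
scene 439.5339378145334 [1218.77708528   76.44784789  964.00389616] [-0.56509545 -0.05900039 -0.82291317]
top 426.6811447391054 [ 497.31535422   37.24471972 1055.61761036] [ 1.21089415e-01 -9.74444573e-04 -9.92641125e-01]
wrist 351.44700897088836 [ 277.34962072 -451.33154758  372.34183345] [-0.26541411 -0.11270799 -0.95752402]
{'time_s': np.float64(0.15), 'joints': array([-1.157,  0.261, -0.139,  1.173,  0.   ,  1.571]), 'joint_velocities': array([-0.   , -0.002,  0.005, -0.   , -0.   , -0.001]), 'joint_torque': array([-1.0000e-03, -4.0600e+01,  2.5417e+01,  1.3000e-02, -0.0000e+00,
       -0.0000e+00]), 'tool_pos': array([ 210.887, -480.222,  230.653]), 'tcp_rot': array([[ 0.916,  0.402, -0.001],
       [ 0.402, -0.916,  0.001],
       [ 0.   , -0.002, -1.   ]]), 'contact_force': array([ 0.435,  0.339, -0.86 ]), 'ft_torque': array([-0.004, -0.014,  0.008]), 'width': np.float64(85.58)} 18.700000000000003
```

View pics/scene0.png

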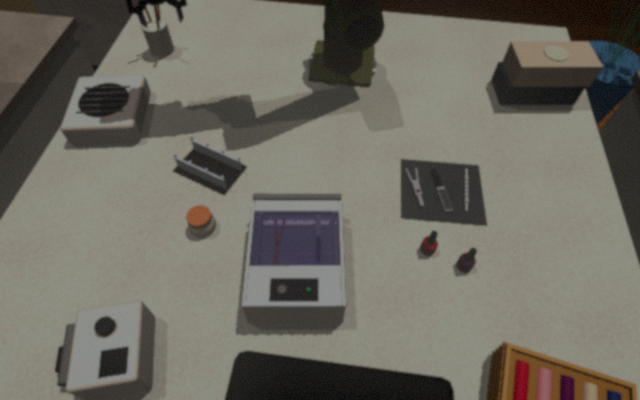

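View pics/top0.png

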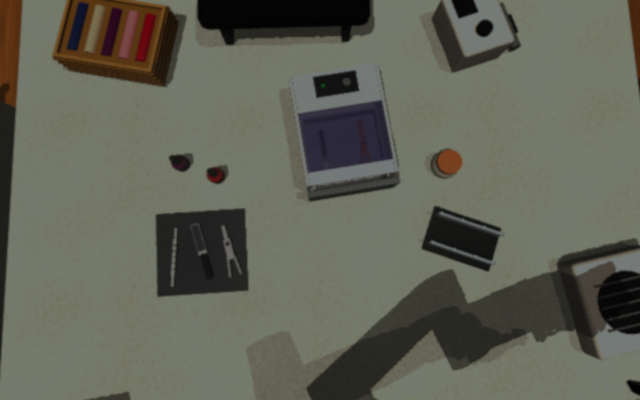

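View pics/wrist0.png

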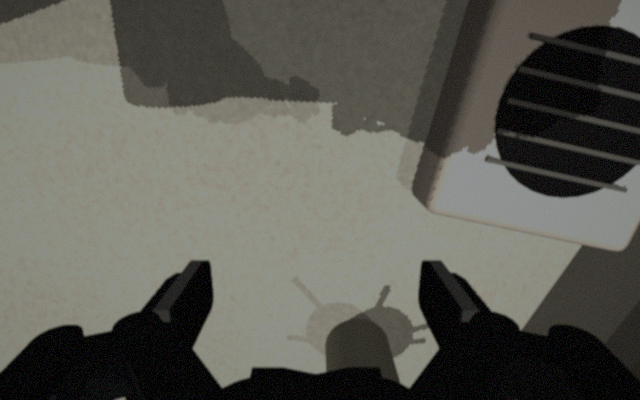

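The scene view shows the steriliser at about (295,250), the stand at (210,165), the jar at (200,220), and the mat at (443,190) with nippers, rasp and pusher. The bottles are at (430,243) and (468,260). The top view shows the same layout, and through the window there are two items: a reddish one at (362,140) and a dark one at (322,143).

```bash
python3 - <<'E'
from h import *
d=load('top0'); W=pts(d)
for (u,v) in [(292,70),(378,66),(304,186),(397,178),(308,197),(398,186),(350,184),(440,208),(502,237),(488,269),(423,237),(217,175),(181,162),(448,161),(200,250),(175,255),(230,250)]:
    print((u,v),np.round(W[v,u],0))
im=cv2.resize(d['image'][50:280,140:520],None,fx=2.1,fy=2.1,interpolation=cv2.INTER_CUBIC)
im=np.clip(im.astype(float)*1.6,0,255).astype(np.uint8)
cv2.imwrite('pics/top0z.png',im[:,:,::-1])
# heights
for n in ('steril',):
    m=(W[...,2]>95)&(W[...,2]<115)&(W[...,0]>400)&(W[...,0]<800)&(abs(W[...,1])<200)
    cnt=W[m][:,:2].astype(np.float32); print(m.sum(),cv2.minAreaRect(cnt), np.median(W[m][:,2]))
m=(W[...,2]>38)&(W[...,2]<65)&(W[...,0]>300)&(W[...,0]<600)&(W[...,1]<-150)&(W[...,1]>-420)
v,u=np.nonzero(m); print(m.sum(),cv2.minAreaRect(W[m][:,:2].astype(np.float32)))
E
```

```text
(292, 70) [945.  90.  -2.]
(378, 66) [ 904. -116.  105.]
(304, 186) [642.  66.  -3.]
(397, 178) [ 641. -148.   98.]
(308, 197) [613.  56.   2.]
(398, 186) [ 635. -169.   -1.]
(350, 184) [630. -41.  96.]
(440, 208) [ 577. -268.    8.]
(502, 237) [ 502. -417.    2.]
(488, 269) [ 426. -373.   11.]
(423, 237) [ 507. -224.    0.]
(217, 175) [668. 273.  43.]
(181, 162) [702. 360.  44.]
(448, 161) [ 685. -281.   53.]
(200, 250) [490. 320.  16.]
(175, 255) [480. 381.  14.]
(230, 250) [488. 248.  13.]
6988 ((714.9654541015625, -37.486358642578125), (200.13385009765625, 211.740234375), 7.998229026794434) 104.15626287819545
436 ((502.70220947265625, -317.2010192871094), (162.04855346679688, 78.6240234375), 69.51030731201172)
```

View pics/top0z.png

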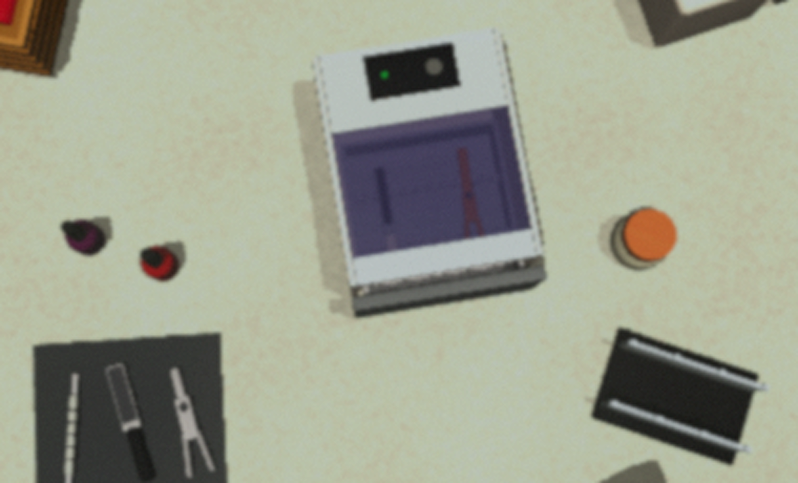

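```bash
python3 - <<'E'
from h import *
d=load('top0'); W=pts(d)
im=d['image'].astype(int)
# lid white
m=(W[...,0]>560)&(W[...,0]<950)&(abs(W[...,1]+40)<150)&(W[...,2]>60)
u0,u1=280,405
print(im[178,350],im[190,350])
mm=m.astype(np.uint8)
c,_=cv2.findContours(mm,cv2.RETR_EXTERNAL,cv2.CHAIN_APPROX_NONE); c=max(c,key=cv2.contourArea)[:,0]
P=np.array([ray(d,u,v,105 )[:2] for u,v in c],np.float32)
print('all',cv2.minAreaRect(P),cv2.boxPoints(cv2.minAreaRect(P)))
p=W[(W[...,2]>92)&(W[...,2]<101)&m]; print(len(p),cv2.minAreaRect(p[:,:2].astype(np.float32)),np.median(p[:,2]))
# color brightness profile across front at columns
for u in (320,350,380):
    print(u,[(v,int(im[v,u].sum()),np.round(W[v,u,[0,2]],0).tolist()) for v in range(168,206,2)])
E
python3 - <<'E'
import sys; sys.path.insert(0,'.')
from h import *
for n,(a,b,c,e) in {'top0':(50,210,280,410),'scene0':(180,330,230,360)}.items():
    d=load(n); im=cv2.resize(d['image'][a:b,c:e],None,fx=4,fy=4,interpolation=cv2.INTER_CUBIC)
    im=np.clip(im.astype(float)*1.6,0,255).astype(np.uint8); cv2.imwrite('pics/'+n+'y.png',im[:,:,::-1])
E
```

```text
[111 115 115] [58 59 56]
all ((755.4149169921875, -31.593582153320312), (290.964599609375, 211.41098022460938), 7.9894700050354) [[ 596.6526     52.865147]
 [ 626.03687  -156.4938  ]
 [ 914.17725  -116.05231 ]
 [ 884.79297    93.30664 ]]
870 ((758.4255981445312, -31.577972412109375), (287.826904296875, 212.1141815185547), 8.011763572692871) 98.43560360306924
320 [(168, 144, [667.0, 104.0]), (170, 213, [663.0, 105.0]), (172, 347, [658.0, 105.0]), (174, 357, [654.0, 105.0]), (176, 356, [649.0, 107.0]), (178, 353, [644.0, 105.0]), (180, 357, [640.0, 104.0]), (182, 355, [635.0, 106.0]), (184, 274, [642.0, 25.0]), (186, 174, [637.0, 26.0]), (188, 142, [632.0, 26.0]), (190, 172, [618.0, 97.0]), (192, 195, [614.0, 95.0]), (194, 190, [609.0, 97.0]), (196, 127, [605.0, 91.0]), (198, 99, [605.0, 47.0]), (200, 280, [605.0, -2.0]), (202, 342, [600.0, 0.0]), (204, 340, [595.0, 0.0])]
350 [(168, 355, [665.0, 105.0]), (170, 356, [661.0, 105.0]), (172, 355, [656.0, 106.0]), (174, 355, [651.0, 108.0]), (176, 356, [647.0, 105.0]), (178, 341, [643.0, 104.0]), (180, 243, [650.0, 26.0]), (182, 160, [645.0, 26.0]), (184, 140, [630.0, 96.0]), (186, 186, [625.0, 101.0]), (188, 192, [621.0, 100.0]), (190, 173, [616.0, 98.0]), (192, 94, [615.0, 68.0]), (194, 170, [615.0, 25.0]), (196, 317, [613.0, 1.0]), (198, 337, [608.0, -1.0]), (200, 338, [603.0, 2.0]), (202, 342, [598.0, -0.0]), (204, 338, [593.0, 4.0])]
380 [(168, 355, [664.0, 103.0]), (170, 356, [659.0, 105.0]), (172, 352, [654.0, 107.0]), (174, 273, [651.0, 100.0]), (176, 155, [658.0, 25.0]), (178, 122, [653.0, 24.0]), (180, 175, [637.0, 100.0]), (182, 197, [632.0, 100.0]), (184, 201, [628.0, 96.0]), (186, 131, [625.0, 88.0]), (188, 98, [626.0, 46.0]), (190, 283, [627.0, -2.0]), (192, 340, [622.0, -3.0]), (194, 342, [616.0, -0.0]), (196, 341, [611.0, -0.0]), (198, 341, [606.0, 4.0]), (200, 342, [601.0, 1.0]), (202, 342, [596.0, 2.0]), (204, 339, [591.0, 0.0])]
```

View pics/top0y.png

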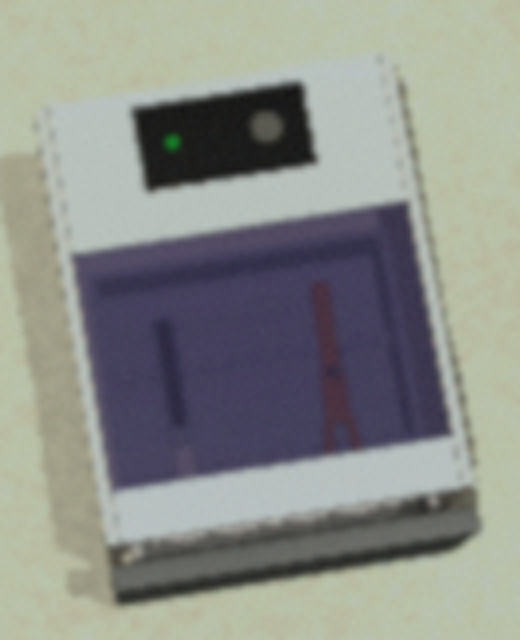

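View pics/scene0y.png

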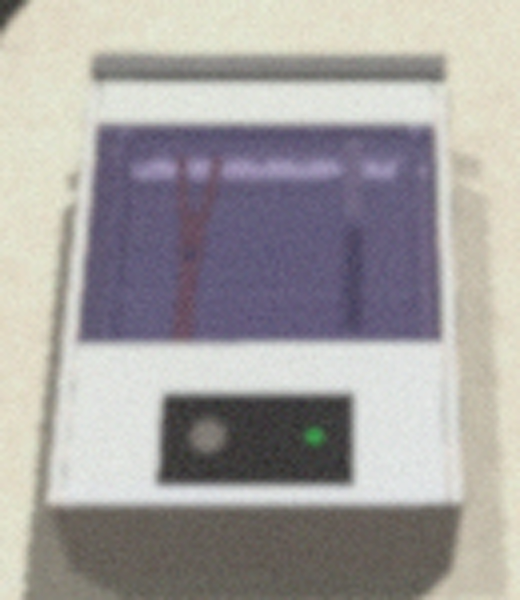

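```bash
cat >> h.py <<'E'
from scipy.spatial.transform import Rotation as Ro
def Rd(yaw): # yaw of tool y axis (deg), tool z down
    a=np.radians(yaw); y=np.array([np.cos(a),np.sin(a),0]); z=np.array([0,0,-1.]); return np.stack([np.cross(y,z),y,z],1)
def plan(*wps):
    s=manip.get_state(); R=s['tcp_rot']; p=s['tool_pos']
    print('t',round(float(s['time_s']),2),'p',np.round(p,1),'yaw_y',round(float(np.degrees(np.arctan2(R[1,1],R[0,1]))),1),'w',round(float(s['width']),1),'F',np.round(s['contact_force'],1),'j',np.round(s['joints'],2))
    for x,y,z,yaw in wps:
        rv=np.degrees(Ro.from_matrix(R.T@Rd(yaw)).as_rotvec()); sh=R.T@(np.array([x,y,z])-p)
        print('  ->',(round(x,1),round(y,1),round(z,1),yaw),'row',np.round(rv,1).tolist()+np.round(sh,1).tolist())
A=np.radians(8.0); N=np.array([np.cos(A),np.sin(A)]); T=np.array([-np.sin(A),np.cos(A)])
F0=np.array([613.5,-51.8])
E
python3 - <<'E'
from h import *
a=F0-60*N
plan((*a,200,8),(*a,55,8))
E
```

```text
t 0.15 p [ 210.9 -480.2  230.7] yaw_y -66.3 w 85.6 F [ 0.4  0.3 -0.9] j [-1.16  0.26 -0.14  1.17  0.    1.57]
  -> (np.float64(554.1), np.float64(-60.2), 200, 8) row [-0.1, -0.1, -74.3, 483.1, -246.6, 31.0]
  -> (np.float64(554.1), np.float64(-60.2), 55, 8) row [-0.1, -0.1, -74.3, 483.1, -246.4, 176.0]
```

>>> {"api": "servo_tool", "payload": {"moves": [[0, 0, -74.3, 483, -246.5, 31, 1], [0, 0, -74.3, 483, -246.5, 31, 1], [0, 0, -74.3, 483, -246.5, 31, 1], [0, 0, -74.3, 483, -246.5, 31, 1], [0, 0, -74.3, 483, -246.5, 31, 1], [0, 0, -74.3, 483, -246.5, 31, 1], [0, 0, -74.3, 483, -246.5, 31, 1], [0, 0, -74.3, 483, -246.5, 31, 1], [0, 0, -74.3, 483, -246.5, 31, 1], [0, 0, -74.3, 483, -246.5, 31, 1]]}}

```text
time_s: 1.15
tool_pos: [527.8, -92.2, 202.5]
tcp_rot: [[-0.141, 0.99, -0.0], [0.99, 0.141, -0.0], [-0.0, -0.0, -1.0]]
contact_force: [0.5, -1.5, 0.7]
width: 0.2
```

```bash
python3 - <<'E'
from h import *
a=F0-60*N
plan((*a,200,8),(*a,55,8))
E
```

```text
t 1.15 p [527.8 -92.2 202.5] yaw_y 8.1 w 0.2 F [ 0.5 -1.5  0.7] j [-0.17  0.29 -0.17  1.11 -0.    1.26]
  -> (np.float64(554.1), np.float64(-60.2), 200, 8) row [-0.0, 0.0, 0.1, 28.1, 30.6, 2.5]
  -> (np.float64(554.1), np.float64(-60.2), 55, 8) row [-0.0, 0.0, 0.1, 28.1, 30.6, 147.5]
```

>>> {"api": "servo_tool", "payload": {"moves": [[0, 0, 0, 28, 25, 40, 1], [0, 0, 0, 28, 25, 100, 1], [0, 0, 0, 28, 25, 147, 1], [0, 0, 0, 28, 25, 147, 1], [0, 0, 0, 28, 25, 147, 1]]}}

```text
time_s: 1.65
tool_pos: [545.6, -62.7, 54.1]
tcp_rot: [[-0.139, 0.99, -0.005], [0.99, 0.139, 0.001], [0.001, -0.005, -1.0]]
contact_force: [0.5, 0.2, 0.0]
width: -0.1
```

```bash
python3 - <<'E'
from h import *
plan(*[(*(F0-k*N),55,8) for k in (25,15,5)])
d=snap('wrist','w1')
E
```

```text
t 1.65 p [545.6 -62.7  54.1] yaw_y 8.0 w -0.1 F [0.5 0.2 0. ] j [-0.11  0.44 -0.37  0.77 -0.    1.32]
  -> (np.float64(588.7), np.float64(-55.3), 55, 8) row [-0.3, -0.1, 0.0, 1.4, 43.7, -1.2]
  -> (np.float64(598.6), np.float64(-53.9), 55, 8) row [-0.3, -0.1, 0.0, 1.4, 53.7, -1.2]
  -> (np.float64(608.5), np.float64(-52.5), 55, 8) row [-0.3, -0.1, 0.0, 1.4, 63.7, -1.3]
```

View pics/w1.png

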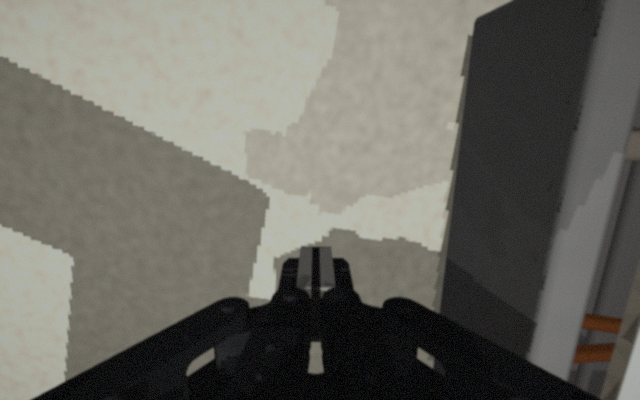

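The wrist view shows the closed fingers at (316,270) and the grey drawer front's face edge running from (475,20) to (440,300), so there is free space ahead. Next I press in small steps.

>>> {"api": "servo_tool", "payload": {"moves": [[0, 0, 0, 1, 38, 0, 1], [0, 0, 0, 1, 42, 0, 1], [0, 0, 0, 1, 46, 0, 1], [0, 0, 0, 1, 50, 0, 1], [0, 0, 0, 1, 50, 0, 1]]}}

```text
time_s: 2.2
tool_pos: [598.1, -55.3, 57.2]
tcp_rot: [[-0.139, 0.99, 0.002], [0.99, 0.139, -0.0], [-0.001, 0.002, -1.0]]
contact_force: [-0.2, -0.2, 1.9]
width: -0.2
```

>>> {"api": "servo_tool", "payload": {"moves": [[0, 0, 0, 0, 3, 0, 1], [0, 0, 0, 0, 5, 0, 1], [0, 0, 0, 0, 7, 0, 1], [0, 0, 0, 0, 7, 0, 1]]}}

```text
time_s: 2.6
tool_pos: [603.1, -54.6, 56.9]
tcp_rot: [[-0.139, 0.99, -0.001], [0.99, 0.139, -0.001], [-0.001, -0.001, -1.0]]
contact_force: [-3.9, -1.3, 6.8]
width: 0.0
```

>>> {"api": "servo_tool", "payload": {"moves": [[0, 0, 0, 0, 3, 0, 1], [0, 0, 0, 0, 6, 0, 1], [0, 0, 0, 0, 9, 0, 1], [0, 0, 0, 0, 9, 0, 1]]}}

```text
time_s: 3.0
tool_pos: [606.9, -54.0, 56.8]
tcp_rot: [[-0.138, 0.99, -0.01], [0.99, 0.138, -0.002], [-0.001, -0.01, -1.0]]
contact_force: [-14.0, -3.9, 15.9]
width: 0.2
```

>>> {"api": "servo_tool", "payload": {"moves": [[0, 0, 0, 0, 3, 0, 1], [0, 0, 0, 0, 5, 0, 1], [0, 0, 0, 0, 5, 0, 1], [0, 0, 0, 0, 5, 0, 1]]}}

```text
time_s: 3.4
tool_pos: [606.9, -54.0, 56.8]
tcp_rot: [[-0.137, 0.99, -0.018], [0.991, 0.137, -0.004], [-0.001, -0.018, -1.0]]
contact_force: [-24.1, -5.8, 25.3]
width: 0.1
```

>>> {"api": "servo_tool", "payload": {"moves": [[0, 0, 0, 0, -50, 0, 1], [0, 0, 0, 0, -100, 0, 1], [0, 0, 0, 0, -130, 0, 1], [0, 0, 0, 0, -130, 0, 1], [0, 0, 0, 0, -130, 0, 1]]}}

```text
time_s: 3.9
tool_pos: [488.9, -70.3, 56.2]
tcp_rot: [[-0.139, 0.99, 0.001], [0.99, 0.139, 0.0], [-0.0, 0.001, -1.0]]
contact_force: [-0.3, -0.2, 0.6]
width: -0.1
```

```bash
python3 - <<'E'
from h import *
plan()
d=snap('top','t1'); W=pts(d)
im=cv2.resize(d['image'][50:280,140:520],None,fx=2.1,fy=2.1,interpolation=cv2.INTER_CUBIC)
cv2.imwrite('pics/t1.png',np.clip(im.astype(float)*1.6,0,255).astype(np.uint8)[:,:,::-1])
E
```

```text
t 3.9 p [488.9 -70.3  56.2] yaw_y 8.0 w -0.1 F [-0.3 -0.2  0.6] j [-0.14  0.35 -0.51  0.71  0.    1.29]
```

View pics/t1.png

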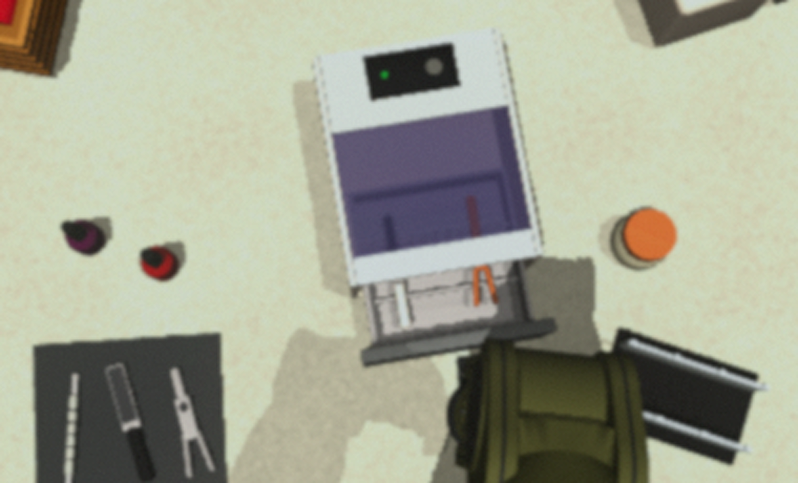

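The drawer has sprung out: the front's top edge runs from (365,355) to (553,325) in the zoom. The file's white handle is at (402,305) and the scissors' handles at (484,285).

```bash
python3 - <<'E'
from h import *
d=load('t1'); W=pts(d)
n=W[...,:2]@N; t=W[...,:2]@T
print('F0 n,t',F0@N,F0@T)
m=(W[...,2]>92)&(W[...,2]<102)&(n<600)&(n>500)&(abs(t-F0@T)<120)
v,u=np.nonzero(m); print(m.sum(), np.percentile(n[m],[2,10,50,90,98]),np.percentile(t[m],[1,99]))
im=d['image'].astype(int).sum(-1)
for u in (318,330,342): print(u,[(v,im[v,u],np.round([n[v,u],W[v,u,2]]).tolist()) for v in range(200,224,2)])
E
```

```text
F0 n,t 600.3202935432221 -136.67858339981348
634 [546.05595267 547.3331828  553.88150903 560.02392598 561.29081768] [-238.86846979  -32.41281149]
318 [(200, np.int64(208), [602.0, 22.0]), (202, np.int64(233), [597.0, 23.0]), (204, np.int64(252), [588.0, 62.0]), (206, np.int64(272), [584.0, 65.0]), (208, np.int64(287), [579.0, 61.0]), (210, np.int64(277), [575.0, 59.0]), (212, np.int64(223), [570.0, 61.0]), (214, np.int64(139), [565.0, 61.0]), (216, np.int64(161), [559.0, 98.0]), (218, np.int64(180), [554.0, 100.0]), (220, np.int64(184), [550.0, 100.0]), (222, np.int64(134), [546.0, 85.0])]
330 [(200, np.int64(341), [594.0, 51.0]), (202, np.int64(312), [592.0, 25.0]), (204, np.int64(321), [587.0, 27.0]), (206, np.int64(323), [582.0, 23.0]), (208, np.int64(246), [577.0, 25.0]), (210, np.int64(173), [573.0, 26.0]), (212, np.int64(135), [568.0, 21.0]), (214, np.int64(162), [558.0, 104.0]), (216, np.int64(178), [554.0, 96.0]), (218, np.int64(184), [550.0, 97.0]), (220, np.int64(128), [546.0, 84.0]), (222, np.int64(251), [545.0, 1.0])]
342 [(200, np.int64(348), [592.0, 26.0]), (202, np.int64(350), [587.0, 25.0]), (204, np.int64(345), [582.0, 25.0]), (206, np.int64(253), [577.0, 27.0]), (208, np.int64(152), [573.0, 26.0]), (210, np.int64(135), [568.0, 23.0]), (212, np.int64(189), [558.0, 100.0]), (214, np.int64(209), [554.0, 96.0]), (216, np.int64(208), [550.0, 96.0]), (218, np.int64(129), [546.0, 82.0]), (220, np.int64(256), [545.0, 1.0]), (222, np.int64(324), [540.0, 2.0])]
```

```bash
python3 - <<'E'
from h import *
a=554*N+(-136.)*T
plan((488.9,-70.3,140,8),(*a,140,8),(*a,78,8))
E
```

```text
t 3.95 p [490.5 -70.3  56.4] yaw_y 8.0 w -0.2 F [1.4 0.  0. ] j [-0.14  0.35 -0.51  0.71  0.    1.29]
  -> (488.9, -70.3, 140, 8) row [0.1, 0.0, -0.0, 0.2, -1.4, -83.6]
  -> (np.float64(567.5), np.float64(-57.6), 140, 8) row [0.1, 0.0, -0.0, 1.9, 78.3, -83.5]
  -> (np.float64(567.5), np.float64(-57.6), 78, 8) row [0.1, 0.0, -0.0, 1.9, 78.1, -21.5]
```

>>> {"api": "servo_tool", "payload": {"moves": [[0, 0, 0, 0, 0, -50, 0], [0, 0, 0, 0, 0, -84, 0], [0, 0, 0, 2, 40, -84, 0], [0, 0, 0, 2, 78, -84, 0], [0, 0, 0, 2, 78, -84, 0], [0, 0, 0, 2, 78, -84, 0], [0, 0, 0, 2, 78, -55, 0], [0, 0, 0, 2, 78, -21, 0], [0, 0, 0, 2, 78, -21, 0], [0, 0, 0, 2, 78, -21, 0]]}}

```text
time_s: 4.95
tool_pos: [564.9, -57.3, 76.6]
tcp_rot: [[-0.139, 0.99, -0.003], [0.99, 0.139, 0.0], [0.001, -0.003, -1.0]]
contact_force: [1.1, -0.5, 0.5]
width: 42.4
```

```bash
python3 - <<'E'
from h import *
a=554*N+(-136.)*T
plan((*a,78,8))
E
```

```text
t 4.95 p [564.9 -57.3  76.6] yaw_y 8.0 w 42.4 F [ 1.1 -0.5  0.5] j [-0.1   0.44 -0.29  0.84 -0.    1.33]
  -> (np.float64(567.5), np.float64(-57.6), 78, 8) row [-0.1, -0.0, 0.0, -0.6, 2.5, -1.4]
```

Pinch and pull: 165-54 = 111 mm, plus a margin up to the end stop.

>>> {"api": "servo_tool", "payload": {"grip_force": 40, "moves": [[0, 0, 0, 0, 2, 0, 0.5], [0, 0, 0, 0, 2, 0, 1], [0, 0, 0, 0, 2, 0, 1], [0, 0, 0, 0, 2, 0, 1], [0, 0, 0, 0, 2, 0, 1]]}}

```text
time_s: 5.45
tool_pos: [569.9, -57.2, 78.8]
tcp_rot: [[-0.139, 0.99, 0.004], [0.99, 0.139, -0.0], [-0.001, 0.004, -1.0]]
contact_force: [0.3, -0.4, 6.0]
width: 14.8
```

>>> {"api": "servo_tool", "payload": {"moves": [[0, 0, 0, 0, -15, 0, 1], [0, 0, 0, 0, -35, 0, 1], [0, 0, 0, 0, -55, 0, 1], [0, 0, 0, 0, -75, 0, 1], [0, 0, 0, 0, -95, 0, 1], [0, 0, 0, 0, -107, 0, 1], [0, 0, 0, 0, -112, 0, 1], [0, 0, 0, 0, -114, 0, 1], [0, 0, 0, 0, -114, 0, 1], [0, 0, 0, 0, -114, 0, 1]]}}

```text
time_s: 6.45
tool_pos: [462.6, -72.1, 78.8]
tcp_rot: [[-0.14, 0.99, 0.014], [0.99, 0.14, 0.003], [0.001, 0.014, -1.0]]
contact_force: [11.4, 4.3, -4.6]
width: 15.3
```

>>> {"api": "servo_tool", "payload": {"moves": [[0, 0, 0, 0, 3, 0, 1], [0, 0, 0, 0, 3, 0, 0.3], [0, 0, 0, 0, 3, 0, 0.1], [0, 0, 0, 0, 3, 0, 0.1], [0, 0, 0, 0, 3, -40, 0.1], [0, 0, 0, 0, 3, -85, 0.1], [0, 0, 0, 0, -40, -120, 0.1], [0, 0, 0, 0, -60, -120, 0.1], [0, 0, 0, 0, -60, -120, 0.1]]}}

```text
time_s: 7.35
tool_pos: [392.8, -81.4, 197.7]
tcp_rot: [[-0.138, 0.99, -0.001], [0.99, 0.138, -0.0], [-0.0, -0.001, -1.0]]
contact_force: [-0.2, 0.3, -0.6]
width: 38.8
```

```bash
python3 - <<'E'
from h import *
plan()
d=snap('top','t2')
im=cv2.resize(d['image'][100:300,140:520],None,fx=2.1,fy=2.1,interpolation=cv2.INTER_CUBIC)
cv2.imwrite('pics/t2.png',np.clip(im.astype(float)*1.6,0,255).astype(np.uint8)[:,:,::-1])
snap('scene','s2')
snap('wrist','w2')
E
```

```text
t 7.35 p [392.8 -81.4 197.7] yaw_y 7.9 w 38.8 F [-0.2  0.3 -0.6] j [-0.2   0.07 -0.47  1.04 -0.    1.23]
```

View pics/t2.png

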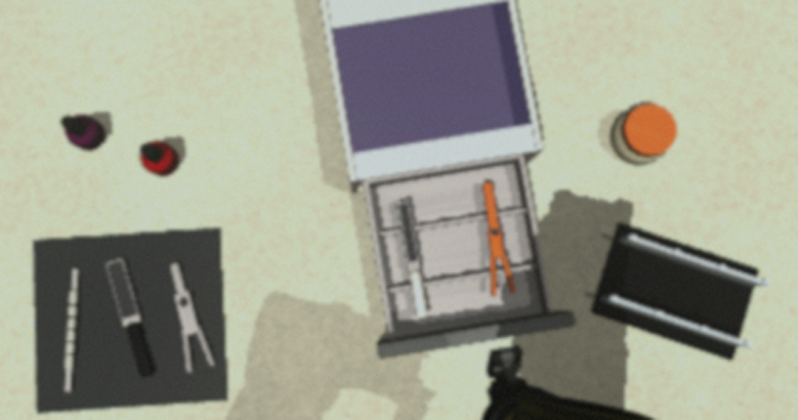

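View pics/w2.png

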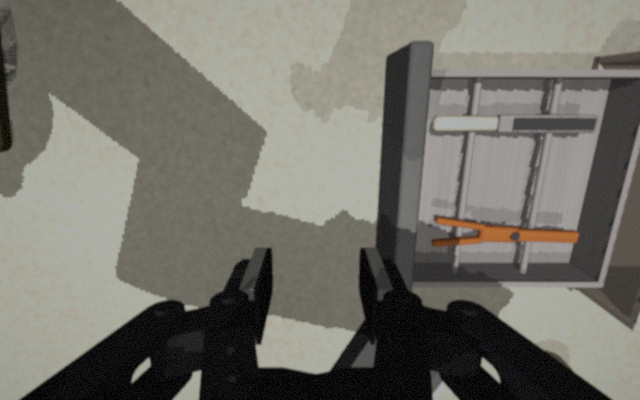

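Top zoom: the drawer is fully out and holds the file at (411,255) and the scissors at (497,240); there are no tweezers. In the wrist view the same items appear at (515,123) and (505,235), with rails near x≈465 and 540.

```bash
cat >> h.py <<'E'
def comp(m,amin=40):
    m=cv2.morphologyEx(m.astype(np.uint8),cv2.MORPH_CLOSE,np.ones((3,3),np.uint8))
    k,l,st,ce=cv2.connectedComponentsWithStats(m); return [(l==i) for i in range(1,k) if st[i,4]>=amin]
def ends(d,m,z):
    v,u=np.nonzero(m); P=np.array([ray(d,a,b,z)[:2] for a,b in zip(u,v)],np.float32)
    (c,(w,h),a)=cv2.minAreaRect(P); L,wd=max(w,h),min(w,h)
    if w<h: a+=90
    ax=np.array([np.cos(np.radians(a)),np.sin(np.radians(a))])
    if ax[0]<0: ax=-ax
    return dict(c=np.round(c,1),L=round(L,1),w=round(wd,1),yaw=round(float(np.degrees(np.arctan2(ax[1],ax[0]))),1),n=len(u),uv=(int(u.mean()),int(v.mean())))
E
python3 - <<'E'
from h import *
for f in('t2','w2'):
    d=load(f); im=d['image'].astype(int); r,g,b=im[...,0],im[...,1],im[...,2]; W=pts(d)
    n=W[...,:2]@N; t=W[...,:2]@T
    inside=(n<640)&(n>450)&(abs(t+136)<84)
    for m in comp((r>1.7*b)&(r>60)&inside): print(f,'orange',ends(d,m,54))
    m=inside&(W[...,2]>50)&(W[...,2]<60)&(abs(t+136)<80)
    for q in comp(m): print(f,'depth',ends(d,q,55))
    m=(W[...,2]>92)&(W[...,2]<102)&(n<470)&(abs(t+136)<110)&(n>400); print('front n',np.percentile(n[m],[2,50,98]),'t',np.percentile(t[m],[1,99]))
    m=(W[...,2]>41)&(W[...,2]<48)&inside
    hh,e=np.histogram(n[m],bins=np.arange(450,640,4)); print(list(zip(e.astype(int).tolist(),hh.tolist())))
E
```

```text
t2 orange {'c': array([ 566.7, -104. ]), 'L': 122.6, 'w': 23.1, 'yaw': 3.3, 'n': 268, 'uv': (375, 212)}
t2 depth {'c': array([ 567.4, -106.7]), 'L': 124.6, 'w': 26.1, 'yaw': 2.1, 'n': 298, 'uv': (376, 214)}
t2 depth {'c': array([546. ,  -9.5]), 'L': 130.6, 'w': 13.8, 'yaw': 7.9, 'n': 313, 'uv': (336, 221)}
front n [439.53680991 447.34181563 454.9735532 ] t [-239.21925416  -32.97105813]
[(450, 0), (454, 13), (458, 0), (462, 0), (466, 0), (470, 0), (474, 0), (478, 0), (482, 0), (486, 0), (490, 0), (494, 0), (498, 0), (502, 0), (506, 80), (510, 45), (514, 0), (518, 0), (522, 0), (526, 0), (530, 0), (534, 0), (538, 0), (542, 0), (546, 0), (550, 0), (554, 0), (558, 0), (562, 0), (566, 2), (570, 87), (574, 46), (578, 0), (582, 0), (586, 0), (590, 0), (594, 0), (598, 0), (602, 0), (606, 0), (610, 0), (614, 0), (618, 0), (622, 0), (626, 10), (630, 15), (634, 0)]
w2 orange {'c': array([564.3, -98.9]), 'L': 127.2, 'w': 27.0, 'yaw': 8.0, 'n': 1972, 'uv': (502, 233)}
w2 depth {'c': array([645.2, -47.7]), 'L': 161.7, 'w': 15.5, 'yaw': -81.9, 'n': 2253, 'uv': (617, 185)}
w2 depth {'c': array([543.4,  -8. ]), 'L': 130.4, 'w': 13.7, 'yaw': 7.4, 'n': 2785, 'uv': (516, 122)}
w2 depth {'c': array([ 564.1, -101.6]), 'L': 125.5, 'w': 26.9, 'yaw': 4.2, 'n': 1973, 'uv': (503, 233)}
front n [439.13185324 446.36801808 454.18375781] t [-199.7198694  -30.6476437]
[(450, 0), (454, 0), (458, 0), (462, 0), (466, 0), (470, 0), (474, 0), (478, 0), (482, 9), (486, 6), (490, 2), (494, 5), (498, 4), (502, 76), (506, 915), (510, 208), (514, 4), (518, 6), (522, 12), (526, 4), (530, 2), (534, 0), (538, 0), (542, 2), (546, 3), (550, 3), (554, 0), (558, 1), (562, 1), (566, 139), (570, 978), (574, 169), (578, 5), (582, 1), (586, 2), (590, 2), (594, 6), (598, 7), (602, 7), (606, 0), (610, 0), (614, 0), (618, 0), (622, 0), (626, 585), (630, 743), (634, 0)]
```

```bash
python3 - <<'E'
from h import *
d=load('w2'); im=d['image'].astype(int); r,g,b=im[...,0],im[...,1],im[...,2]
m=max(comp((r>1.7*b)&(r>60)),key=lambda q:q.sum())
v,u=np.nonzero(m); P=np.array([ray(d,a,b_,54)[:2] for a,b_ in zip(u,v)])
n=P@N;t=P@T
for a in range(480,620,10):
    q=(n>=a)&(n<a+10)
    if q.any(): print(a,q.sum(),round(t[q].min(),1),round(t[q].max(),1),'mid',round((t[q].min()+t[q].max())/2,1))
print(n.min(),n.max())
W=pts(d); n=W[...,:2]@N;t=W[...,:2]@T
q=(W[...,2]>51)&(W[...,2]<60)&(n>460)&(n<620)&(t>-110)&(t<-60)
for a in range(460,620,15):
    k=q&(n>=a)&(n<a+15)
    if k.any(): print('file',a,np.round(np.percentile(t[k],[3,97]),1))
sc=545*N-179.0*T; fi=538*N-84.*T
print(sc,fi)
plan((*sc,200,95),(*sc,100,95))
E
```

```text
480 123 -190.0 -163.0 mid -176.5
490 168 -189.0 -163.9 mid -176.5
500 158 -189.0 -164.8 mid -176.9
510 165 -187.1 -166.6 mid -176.9
520 207 -186.2 -168.5 mid -177.3
530 186 -185.2 -170.3 mid -177.8
540 183 -185.3 -171.2 mid -178.2
550 117 -185.3 -172.2 mid -178.7
560 137 -184.3 -174.0 mid -179.2
570 142 -185.3 -174.0 mid -179.6
580 139 -185.3 -174.9 mid -180.1
590 130 -185.3 -174.9 mid -180.1
600 117 -187.2 -175.9 mid -181.5
481.3760944092988 608.6012951741441
file 460 [-88.  -79.4]
file 475 [-89.7 -78. ]
file 490 [-89.6 -78.4]
file 505 [-89.7 -78.7]
file 520 [-90.5 -77.9]
file 535 [-90.4 -77.3]
file 550 [-90.4 -77.9]
file 565 [-90.5 -78. ]
file 580 [-90.5 -78. ]
file 595 [-90.5 -78. ]
[ 564.60808254 -101.40864428] [544.45476146  -8.30738946]
t 7.5 p [396.  -81.3 196.5] yaw_y 8.0 w 38.6 F [ 0.1 -0.3 -0. ] j [-0.2   0.07 -0.47  1.03  0.    1.23]
  -> (np.float64(564.6), np.float64(-101.4), 200, 95) row [0.0, 0.0, -87.0, -43.3, 164.2, -3.5]
  -> (np.float64(564.6), np.float64(-101.4), 100, 95) row [0.0, 0.0, -87.0, -43.3, 164.2, 96.5]
```

>>> {"api": "servo_tool", "payload": {"moves": [[0, 0, -87.8, -43, 164, -4, 0.15], [0, 0, -87.8, -43, 164, -4, 0.15], [0, 0, -87.8, -43, 164, -4, 0.15], [0, 0, -87.8, -43, 164, -4, 0.15], [0, 0, -87.8, -43, 164, -4, 0.15], [0, 0, -87.8, -43, 164, -4, 0.15], [0, 0, -87.8, -43, 164, -4, 0.15], [0, 0, -87.8, -43, 164, -4, 0.15], [0, 0, -87.8, -43, 164, -4, 0.15], [0, 0, -87.8, -43, 164, -4, 0.15]]}}

```text
time_s: 8.5
tool_pos: [564.8, -100.8, 199.1]
tcp_rot: [[-0.997, -0.076, -0.002], [-0.076, 0.997, 0.0], [0.002, 0.0, -1.0]]
contact_force: [0.2, -0.2, 0.6]
width: 36.2
```

>>> {"api": "servo_tool", "payload": {"moves": [[0, 0, -2, 0, 0, 0, 0.15], [0, 0, -2, 0, 0, 0, 0.15], [0, 0, -2, 0, 0, 0, 0.15]]}}

```text
time_s: 8.8
tool_pos: [564.6, -100.8, 199.7]
tcp_rot: [[-0.995, -0.103, -0.001], [-0.103, 0.995, 0.0], [0.001, 0.0, -1.0]]
contact_force: [-0.6, -0.3, -0.1]
width: 36.4
```

```bash
python3 - <<'E'
from h import *
sc=545*N-178.4*T
plan((*sc,100,95.8),(*sc,34,95.8))
E
```

```text
t 8.8 p [ 564.6 -100.8  199.7] yaw_y 95.9 w 36.4 F [-0.6 -0.3 -0.1] j [-0.18  0.36 -0.08  1.14  0.   -0.28]
  -> (np.float64(564.5), np.float64(-100.8), 100, 95.8) row [0.0, -0.1, 0.1, -0.1, -0.0, 99.7]
  -> (np.float64(564.5), np.float64(-100.8), 34, 95.8) row [0.0, -0.1, 0.1, -0.2, -0.1, 165.7]
```

>>> {"api": "servo_tool", "payload": {"moves": [[0, 0, 0, 0, 0, 50, 0.15], [0, 0, 0, 0, 0, 100, 0.15], [0, 0, 0, 0, 0, 135, 0.15], [0, 0, 0, 0, 0, 155, 0.15], [0, 0, 0, 0, 0, 164, 0.15], [0, 0, 0, 0, 0, 164, 0.15], [0, 0, 0, 0, 0, 164, 0.15]]}}

```text
time_s: 9.5
tool_pos: [565.4, -101.1, 37.7]
tcp_rot: [[-0.995, -0.104, 0.002], [-0.104, 0.995, -0.0], [-0.002, -0.0, -1.0]]
contact_force: [-0.2, 0.0, 0.6]
width: 36.0
```

```bash
python3 - <<'E'
from h import *
sc=545*N-178.4*T
plan((*sc,34,95.8)); snap('wrist','w3')
E
```

```text
t 9.5 p [ 565.4 -101.1   37.7] yaw_y 95.9 w 36.0 F [-0.2  0.   0.6] j [-0.18  0.49 -0.33  0.75  0.   -0.28]
  -> (np.float64(564.5), np.float64(-100.8), 34, 95.8) row [-0.0, 0.1, 0.1, 0.8, 0.4, 3.7]
```

View pics/w3.png

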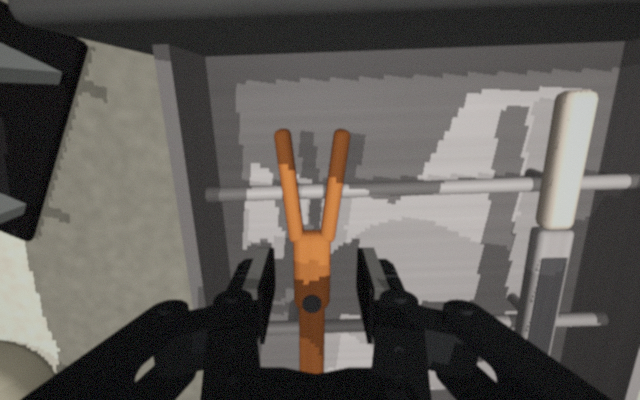

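The scissors sit centred between the fingers at about (312,290). Next I lower slightly, close and lift.

>>> {"api": "servo_tool", "payload": {"grip_force": 50, "moves": [[0, 0, 0, 0, 0, 3, 0.3], [0, 0, 0, 0, 0, 3, 0.6], [0, 0, 0, 0, 0, 3, 1], [0, 0, 0, 0, 0, 3, 1], [0, 0, 0, 0, 0, 3, 1], [0, 0, 0, 0, 0, 3, 1]]}}

```text
time_s: 10.15
tool_pos: [564.9, -101.1, 34.6]
tcp_rot: [[-0.995, -0.104, 0.002], [-0.104, 0.995, -0.0], [-0.001, -0.0, -1.0]]
contact_force: [-0.0, 0.2, 5.8]
width: 14.0
```

>>> {"api": "servo_tool", "payload": {"moves": [[0, 0, 0, 0, 0, -20, 1], [0, 0, 0, 0, 0, -50, 1], [0, 0, 0, 0, 0, -90, 1], [0, 0, 0, 0, 0, -130, 1], [0, 0, 0, 0, 0, -150, 1], [0, 0, 0, 0, 0, -150, 1]]}}

```text
time_s: 10.75
tool_pos: [566.5, -101.3, 187.1]
tcp_rot: [[-0.995, -0.104, 0.007], [-0.104, 0.995, -0.001], [-0.006, -0.002, -1.0]]
contact_force: [-0.1, 0.1, -0.6]
width: 13.6
```

```bash
python3 - <<'E'
from h import *
plan((430,-230,185,70),(503,-317,185,70)); snap('wrist','w4'); d=snap('top','t4'); W=pts(d)
m=(W[...,2]>38)&(W[...,2]<65)&(W[...,0]>380)&(W[...,0]<620)&(W[...,1]<-200)&(W[...,1]>-420)
P=W[m]; print(cv2.minAreaRect(P[:,:2].astype(np.float32)),np.percentile(P[:,2],[10,50,90]))
for f in('t0',):
  d=load('top0');W=pts(d)
  m=(W[...,2]>38)&(W[...,2]<65)&(W[...,0]>380)&(W[...,0]<620)&(W[...,1]<-200)&(W[...,1]>-420); P=W[m]
  print(cv2.minAreaRect(P[:,:2].astype(np.float32)))
E
```

```text
t 10.75 p [ 566.5 -101.3  187.1] yaw_y 96.0 w 13.6 F [-0.1  0.1 -0.6] j [-0.18  0.36 -0.11  1.1   0.   -0.28]
  -> (430, -230, 185, 70) row [-0.0, 0.4, 26.0, 149.1, -113.8, 1.4]
  -> (503, -317, 185, 70) row [-0.0, 0.4, 26.0, 85.6, -207.9, 1.9]Traceback (most recent call last):
  File "<stdin>", line 4, in <module>
    return _quantile_unchecked(
        a, q, axis, out, overwrite_input, method, keepdims, weights)
    return _ureduce(a,
                    func=_quantile_ureduce_func,
    ...<5 lines>...
                    overwrite_input=overwrite_input,
                    method=method)
    r = func(a, **kwargs)
    result = _quantile(arr,
                       quantiles=q,
    ...<2 lines>...
                       out=out,
                       weights=wgt)
    slices_having_nans = np.isnan(arr[-1, ...])
                                  ~~~^^^^^^^^^
IndexError: index -1 is out of bounds for axis 0 with size 0
```

View pics/w4.png

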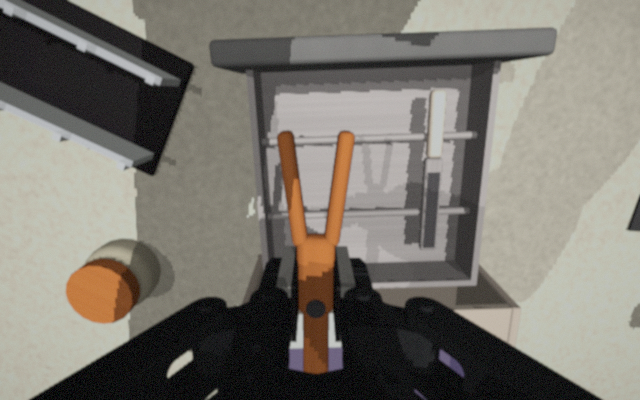

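>>> {"api": "servo_tool", "payload": {"moves": [[0, 0, 26, 70, -208, 0, 1], [0, 0, 26, 70, -208, 0, 1], [0, 0, 26, 70, -208, 0, 1], [0, 0, 26, 70, -208, 0, 1], [0, 0, 26, 70, -208, 0, 1], [0, 0, 26, 70, -208, 0, 1], [0, 0, 26, 70, -208, 0, 1], [0, 0, 26, 70, -208, 0, 1]]}}

```text
time_s: 11.65
tool_pos: [515.8, -313.6, 182.5]
tcp_rot: [[-0.94, 0.342, -0.002], [0.342, 0.94, 0.002], [0.003, 0.001, -1.0]]
contact_force: [-0.3, 0.2, 1.0]
width: 13.8
```

```bash
python3 - <<'E'
from h import *
plan(); d=snap('wrist','w5'); W=pts(d)
for lo,hi in((50,65),(40,65),(39,50)):
  m=(W[...,2]>lo)&(W[...,2]<hi)&(W[...,0]>380)&(W[...,0]<620)&(W[...,1]<-200)&(W[...,1]>-440); P=W[m]
  if len(P): print(len(P),cv2.minAreaRect(P[:,:2].astype(np.float32)))
d=load('top0');W=pts(d)
m=(W[...,2]>38)&(W[...,2]<65)&(W[...,0]>380)&(W[...,0]<620)&(W[...,1]<-200)&(W[...,1]>-440); P=W[m]
print(cv2.minAreaRect(P[:,:2].astype(np.float32)))
E
```

```text
t 11.65 p [ 515.8 -313.6  182.5] yaw_y 70.0 w 13.8 F [-0.3  0.2  1. ] j [-0.55  0.42 -0.03  1.13  0.   -0.2 ]
525 ((502.06939697265625, -315.88897705078125), (160.272216796875, 78.3826675415039), 69.4210205078125)
3101 ((502.0284118652344, -315.88385009765625), (160.2711944580078, 78.53369140625), 69.40583801269531)
2652 ((502.0535888671875, -315.8973693847656), (160.03359985351562, 78.53801727294922), 69.43250274658203)
((502.70220947265625, -317.2010192871094), (162.04855346679688, 78.6240234375), 69.51030731201172)
```

View pics/w5.png

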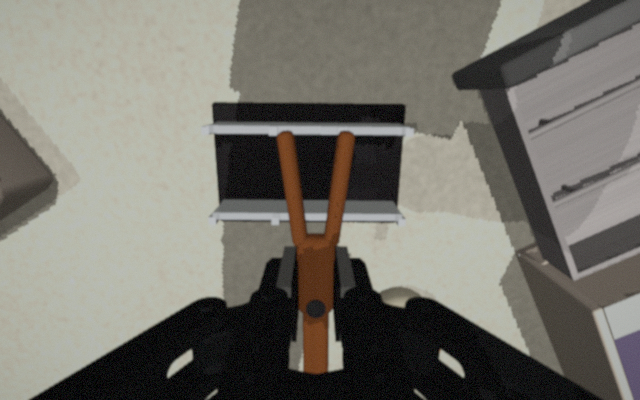

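The stand sits centred at (502,-316) with its uprights along yaw 69.4°; the held scissors cover its middle in the view. I'll place the scissors on the -51.5 seat.

```bash
cat >> h.py <<'E'
SC=np.array([502.2,-316.2]); SYAW=69.4; SY=np.array([np.cos(np.radians(SYAW)),np.sin(np.radians(SYAW))])
E
python3 - <<'E'
from h import *
a=SC-51.5*SY
plan((*a,180,SYAW),(*a,90,SYAW),(*a,34.5,SYAW))
E
```

```text
t 11.7 p [ 516.1 -313.6  182.9] yaw_y 70.0 w 13.8 F [ 0.3  0.  -0.6] j [-0.55  0.42 -0.03  1.13  0.   -0.2 ]
  -> (np.float64(484.1), np.float64(-364.4), 180, 69.4) row [0.0, -0.1, 0.6, 12.7, -58.7, 2.9]
  -> (np.float64(484.1), np.float64(-364.4), 90, 69.4) row [0.0, -0.1, 0.6, 12.6, -58.8, 92.9]
  -> (np.float64(484.1), np.float64(-364.4), 34.5, 69.4) row [0.0, -0.1, 0.6, 12.5, -58.8, 148.4]
```

>>> {"api": "servo_tool", "payload": {"moves": [[0, 0, 0.6, 12.5, -50, 0, 1], [0, 0, 0.6, 12.5, -59, 10, 1], [0, 0, 0.6, 12.5, -59, 50, 1], [0, 0, 0.6, 12.5, -59, 95, 1], [0, 0, 0.6, 12.5, -59, 125, 1], [0, 0, 0.6, 12.5, -59, 138, 1], [0, 0, 0.6, 12.5, -59, 143, 1], [0, 0, 0.6, 12.5, -59, 143, 1], [0, 0, 0.6, 12.5, -59, 143, 1]]}}

```text
time_s: 12.6
tool_pos: [485.7, -367.0, 42.5]
tcp_rot: [[-0.936, 0.352, 0.003], [0.352, 0.936, -0.002], [-0.003, -0.001, -1.0]]
contact_force: [0.2, 0.0, 0.1]
width: 13.8
```

```bash
python3 - <<'E'
from h import *
a=SC-51.5*SY
plan((*a,34.5,SYAW)); snap('wrist','w6')
E
```

```text
t 12.6 p [ 485.7 -367.    42.5] yaw_y 69.4 w 13.8 F [0.2 0.  0.1] j [-0.65  0.53 -0.23  0.8   0.   -0.29]
  -> (np.float64(484.1), np.float64(-364.4), 34.5, 69.4) row [-0.1, 0.2, -0.0, 2.5, 1.8, 8.0]
```

View pics/w6.png

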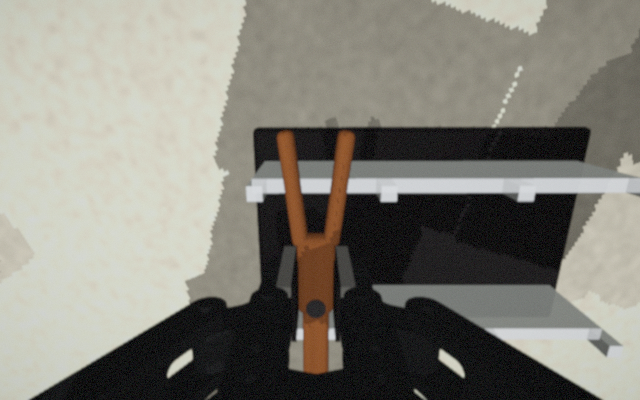

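The scissors' handles are centred at (315,185) over the end seat, between the horns at (255,190) and (388,190). I'll lower and release.

>>> {"api": "servo_tool", "payload": {"moves": [[0, 0, 0, 2, 2, 4, 1], [0, 0, 0, 2, 2, 8, 1], [0, 0, 0, 2, 2, 8.5, 1], [0, 0, 0, 2, 2, 8.5, 1]]}}

```text
time_s: 13.05
tool_pos: [483.5, -363.9, 33.7]
tcp_rot: [[-0.936, 0.353, 0.002], [0.353, 0.936, -0.001], [-0.002, -0.0, -1.0]]
contact_force: [-2.0, 1.2, 7.8]
width: 13.6
```

>>> {"api": "servo_tool", "payload": {"moves": [[0, 0, 0, 0, 0, 0, 0.6], [0, 0, 0, 0, 0, 0, 0.35], [0, 0, 0, 0, 0, 0, 0.2], [0, 0, 0, 0, 0, 0, 0.2], [0, 0, 0, 0, 0, -20, 0.2], [0, 0, 0, 0, 0, -65, 0.2], [0, 0, 0, 0, 0, -110, 0.2], [0, 0, 0, 0, 0, -150, 0.2], [0, 0, 0, 0, 0, -150, 0.2]]}}

```text
time_s: 13.95
tool_pos: [486.4, -366.2, 188.8]
tcp_rot: [[-0.936, 0.353, 0.009], [0.353, 0.936, -0.007], [-0.011, -0.003, -1.0]]
contact_force: [1.0, 0.2, 0.4]
width: 34.2
```

```bash
python3 - <<'E'
from h import *
fi=538*N-84.2*T
plan((*fi,190,98),(*fi,34.5,98)); snap('wrist','w7')
E
```

```text
t 13.95 p [ 486.4 -366.2  188.8] yaw_y 69.3 w 34.2 F [1.  0.2 0.4] j [-0.65  0.41 -0.02  1.12  0.   -0.28]
  -> (np.float64(544.5), np.float64(-8.5), 190, 98) row [-0.3, 0.6, -28.6, 71.7, 355.2, -3.2]
  -> (np.float64(544.5), np.float64(-8.5), 34.5, 98) row [-0.3, 0.6, -28.6, 73.5, 355.7, 152.3]
```

View pics/w7.png

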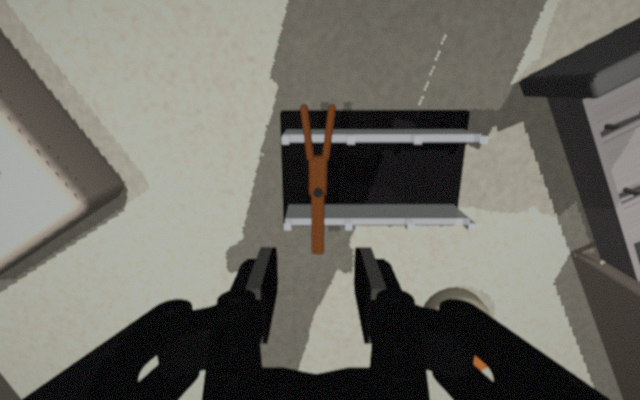

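The scissors lie across both uprights on the end seat, from (318,105) to (318,250). Now the file.

>>> {"api": "servo_tool", "payload": {"moves": [[0, 0, -28.6, 72, 355, -5, 0.33], [0, 0, -28.6, 72, 355, -5, 0.33], [0, 0, -28.6, 72, 355, -5, 0.33], [0, 0, -28.6, 72, 355, -5, 0.33], [0, 0, -28.6, 72, 355, -5, 0.33], [0, 0, -28.6, 72, 355, -5, 0.33], [0, 0, -28.6, 72, 355, -5, 0.33], [0, 0, -28.6, 72, 355, -5, 0.33], [0, 0, -28.6, 72, 355, -5, 0.33], [0, 0, -28.6, 72, 355, -5, 0.33]]}}

```text
time_s: 15.0
tool_pos: [540.1, -6.9, 186.3]
tcp_rot: [[-0.99, -0.138, -0.002], [-0.138, 0.99, -0.001], [0.002, -0.001, -1.0]]
contact_force: [0.2, -0.8, -0.2]
width: 28.3
```

```bash
python3 - <<'E'
from h import *
fi=538*N-84.2*T
plan((*fi,190,98),(*fi,34.5,98)); d=snap('wrist','w8'); W=pts(d); n=W[...,:2]@N;t=W[...,:2]@T
q=(W[...,2]>51)&(W[...,2]<60)&(n>460)&(n<620)&(t>-130)&(t<-60)
for a in range(450,620,15):
    k=q&(n>=a)&(n<a+15)
    if k.sum()>10: print('file',a,np.round(np.percentile(t[k],[3,97]),1))
E
```

```text
t 15.0 p [540.1  -6.9 186.3] yaw_y 97.9 w 28.3 F [ 0.2 -0.8 -0.2] j [-0.01  0.31 -0.19  1.08 -0.   -0.15]
  -> (np.float64(544.5), np.float64(-8.5), 190, 98) row [-0.0, -0.1, -0.1, -4.1, -2.2, -3.8]
  -> (np.float64(544.5), np.float64(-8.5), 34.5, 98) row [-0.0, -0.1, -0.1, -4.4, -2.1, 151.7]
file 465 [-89.1 -78.5]
file 480 [-90.  -78.3]
file 495 [-90.1 -79.1]
file 510 [-90.2 -79. ]
file 525 [-91.2 -78.2]
file 540 [-91.3 -78.2]
file 555 [-90.7 -78.1]
file 570 [-90.8 -78.1]
file 585 [-90.9 -78. ]
file 600 [-91.  -78.7]
```

View pics/w8.png

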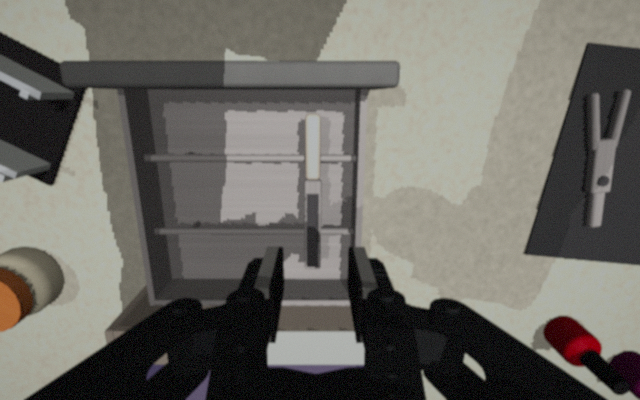

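The file sits at (313,190) between the fingers and the nippers show at right; I'll descend with a small offset.

>>> {"api": "servo_tool", "payload": {"moves": [[0, 0, 0, -4, -2, 50, 0.33], [0, 0, 0, -4, -2, 95, 0.33], [0, 0, 0, -4, -2, 125, 0.33], [0, 0, 0, -4, -2, 145, 0.33], [0, 0, 0, -4, -2, 148, 0.33], [0, 0, 0, -4, -2, 148, 0.33]]}}

```text
time_s: 15.65
tool_pos: [544.5, -9.0, 38.9]
tcp_rot: [[-0.991, -0.136, -0.002], [-0.136, 0.991, -0.0], [0.002, -0.0, -1.0]]
contact_force: [-0.2, 0.5, -0.2]
width: 28.6
```

```bash
python3 - <<'E'
from h import *
fi=538*N-84.5*T
plan((*fi,34.5,98)); snap('wrist','w9')
E
```

```text
t 15.65 p [544.5  -9.   38.9] yaw_y 97.8 w 28.6 F [-0.2  0.5 -0.2] j [-0.02  0.45 -0.4   0.72 -0.   -0.15]
  -> (np.float64(544.5), np.float64(-8.8), 34.5, 98) row [-0.0, -0.1, -0.2, -0.0, 0.2, 4.4]
```

View pics/w9.png

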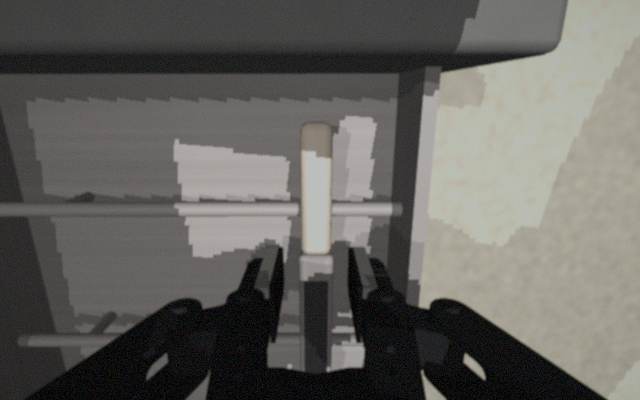

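The file is centred at about (316,270) between the pads, and the wall is clear at x≈410.

>>> {"api": "servo_tool", "payload": {"moves": [[0, 0, 0, 0, 0, 4, 0.4], [0, 0, 0, 0, 0, 4, 0.7], [0, 0, 0, 0, 0, 4, 1], [0, 0, 0, 0, 0, 4, 1], [0, 0, 0, 0, 0, 4, 1]]}}

```text
time_s: 16.2
tool_pos: [546.0, -7.7, 36.2]
tcp_rot: [[-0.99, -0.138, 0.002], [-0.138, 0.99, -0.001], [-0.002, -0.001, -1.0]]
contact_force: [-0.9, -1.2, 6.0]
width: 12.6
```

>>> {"api": "servo_tool", "payload": {"moves": [[0, 0, 0, 0, 0, -20, 1], [0, 0, 0, 0, 0, -50, 1], [0, 0, 0, 0, 0, -90, 1], [0, 0, 0, 0, 0, -130, 1], [0, 0, 0, 0, 0, -150, 1], [0, 0, 0, 0, 0, -150, 1]]}}

```text
time_s: 16.8
tool_pos: [547.4, -7.3, 188.6]
tcp_rot: [[-0.99, -0.139, 0.007], [-0.139, 0.99, 0.0], [-0.007, -0.001, -1.0]]
contact_force: [-0.4, -0.9, 0.4]
width: 12.9
```

```bash
python3 - <<'E'
from h import *
a=SC+51.5*SY
plan((*a,185,SYAW),(*a,34.5,SYAW)); snap('wrist','w10')
E
```

```text
t 16.8 p [547.4  -7.3 188.6] yaw_y 98.0 w 12.9 F [-0.4 -0.9  0.4] j [-0.01  0.31 -0.17  1.08  0.   -0.15]
  -> (np.float64(520.3), np.float64(-268.0), 185, 69.4) row [0.1, 0.4, 28.6, 63.0, -254.4, 3.3]
  -> (np.float64(520.3), np.float64(-268.0), 34.5, 69.4) row [0.1, 0.4, 28.6, 64.0, -254.3, 153.8]
```

View pics/w10.png

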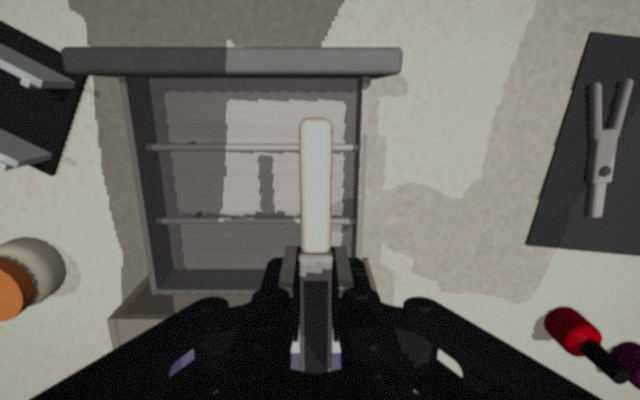

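The file is held and the drawer is empty. I'm moving to the stand's other end seat.

>>> {"api": "servo_tool", "payload": {"moves": [[0, 0, 28.6, 63, -254, 3, 1], [0, 0, 28.6, 63, -254, 3, 1], [0, 0, 28.6, 63, -254, 3, 1], [0, 0, 28.6, 63, -254, 3, 1], [0, 0, 28.6, 63, -254, 3, 1], [0, 0, 28.6, 63, -254, 3, 1], [0, 0, 28.6, 63, -254, 3, 1], [0, 0, 28.6, 63, -254, 3, 1]]}}

```text
time_s: 17.65
tool_pos: [517.0, -266.5, 180.7]
tcp_rot: [[-0.936, 0.352, -0.003], [0.352, 0.936, 0.002], [0.003, 0.001, -1.0]]
contact_force: [0.3, 0.4, -1.0]
width: 12.7
```

>>> {"api": "servo_tool", "payload": {"moves": [[0, 0, 0, 0, 0, 40, 1], [0, 0, 0, 0, 0, 85, 1], [0, 0, 0, 0, 0, 115, 1], [0, 0, 0, 0, 0, 132, 1], [0, 0, 0, 0, 0, 138, 1], [0, 0, 0, 0, 0, 138, 1]]}}

```text
time_s: 18.25
tool_pos: [517.5, -265.8, 43.5]
tcp_rot: [[-0.937, 0.35, -0.002], [0.35, 0.937, 0.001], [0.002, 0.001, -1.0]]
contact_force: [0.2, 0.3, -0.1]
width: 12.5
```

```bash
python3 - <<'E'
from h import *
a=SC+51.5*SY
plan((*a,34.8,SYAW)); snap('wrist','w11')
E
```

```text
t 18.25 p [ 517.5 -265.8   43.5] yaw_y 69.5 w 12.5 F [ 0.2  0.3 -0.1] j [-0.47  0.49 -0.3   0.78  0.   -0.12]
  -> (np.float64(520.3), np.float64(-268.0), 34.8, 69.4) row [0.0, -0.1, 0.1, -3.5, -1.0, 8.7]
```

View pics/w11.png

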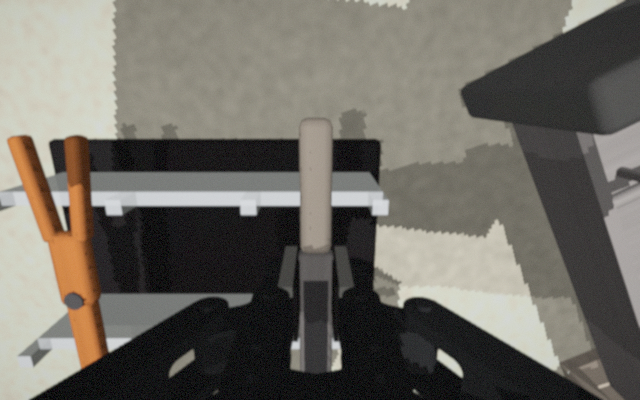

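The file is over the end seat at (316,190), between the horns at (248,205) and (380,205). The scissors are still in place.

>>> {"api": "servo_tool", "payload": {"moves": [[0, 0, 0, -3, -1, 5, 1], [0, 0, 0, -3, -1, 9, 1], [0, 0, 0, -3, -1, 9, 1], [0, 0, 0, -3, -1, 9, 1]]}}

```text
time_s: 18.7
tool_pos: [520.5, -269.9, 35.5]
tcp_rot: [[-0.936, 0.353, 0.0], [0.353, 0.936, -0.0], [-0.0, 0.0, -1.0]]
contact_force: [-0.7, -0.5, -0.2]
width: 12.3
```

>>> {"api": "servo_tool", "payload": {"moves": [[0, 0, 0, 0, 0, 0, 0.6], [0, 0, 0, 0, 0, 0, 0.35], [0, 0, 0, 0, 0, 0, 0.3], [0, 0, 0, 0, 0, 0, 0.3], [0, 0, 0, 0, 0, -20, 0.3], [0, 0, 0, 0, 0, -65, 0.3], [0, 0, 0, 0, 0, -110, 0.2], [0, 0, 0, 0, 0, -155, 0.2], [0, 0, 0, 0, 0, -155, 0.2]]}}

```text
time_s: 19.6
tool_pos: [524.3, -271.9, 197.5]
tcp_rot: [[-0.936, 0.353, 0.012], [0.353, 0.936, -0.006], [-0.013, -0.002, -1.0]]
contact_force: [0.8, -0.0, 0.6]
width: 34.0
```

```bash
python3 - <<'E'
from h import *
plan((460,300,230,95)); snap('wrist','w12')
E
```

```text
t 19.6 p [ 524.3 -271.9  197.5] yaw_y 69.4 w 34.0 F [ 0.8 -0.   0.6] j [-0.48  0.38 -0.05  1.13  0.   -0.12]
  -> (460, 300, 230, 95) row [-0.3, 0.7, -25.6, 261.4, 512.4, -36.7]
```

View pics/w12.png

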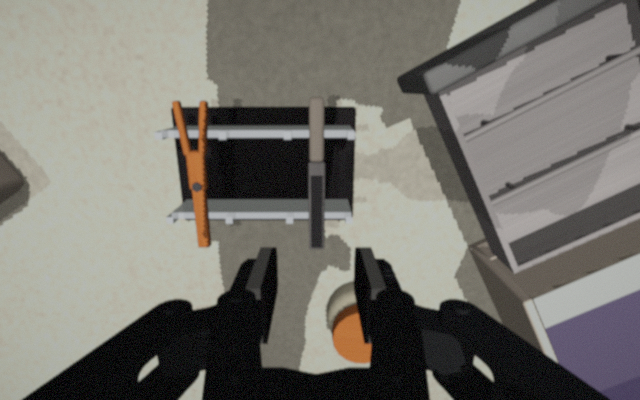

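Both clean implements lie across the stand: scissors from (190,105) to (203,243), file from (317,100) to (317,245). Next I go to view the mat.

>>> {"api": "servo_tool", "payload": {"moves": [[0, 0, -25.6, 261, 512, -37, 0.2], [0, 0, -25.6, 261, 512, -37, 0.2], [0, 0, -25.6, 261, 512, -37, 0.2], [0, 0, -25.6, 261, 512, -37, 0.2], [0, 0, -25.6, 261, 512, -37, 0.2], [0, 0, -25.6, 261, 512, -37, 0.2], [0, 0, -25.6, 261, 512, -37, 0.2], [0, 0, -25.6, 261, 512, -37, 0.2], [0, 0, -25.6, 261, 512, -37, 0.2], [0, 0, -25.6, 261, 512, -37, 0.2]]}}

```text
time_s: 20.65
tool_pos: [463.5, 227.6, 221.0]
tcp_rot: [[-0.996, -0.086, -0.002], [-0.086, 0.996, -0.001], [0.002, -0.001, -1.0]]
contact_force: [0.9, -0.0, -0.4]
width: 34.3
```

>>> {"api": "servo_tool", "payload": {"moves": [[0, 0, 0, 15, 40, 0, 0.2], [0, 0, 0, 30, 65, 0, 0.2], [0, 0, 0, 30, 65, 0, 0.2], [0, 0, 0, 30, 65, 0, 0.2]]}}

```text
time_s: 21.05
tool_pos: [428.6, 288.0, 221.0]
tcp_rot: [[-0.996, -0.088, -0.002], [-0.088, 0.996, -0.002], [0.002, -0.002, -1.0]]
contact_force: [0.8, -0.7, -0.4]
width: 34.0
```

```bash
python3 - <<'E'
from h import *
plan(); d=snap('wrist','w13'); W=pts(d)
m=(W[...,2]>7)&(W[...,2]<22)&(W[...,0]>350)&(W[...,0]<620)&(W[...,1]>180)&(W[...,1]<450)
for q in comp(m,100): print(ends(d,q,13), np.nanmedian(W[q][:,2]))
E
```

```text
t 21.05 p [428.6 288.  221. ] yaw_y 95.0 w 34.0 F [ 0.8 -0.7 -0.4] j [ 0.59  0.25 -0.18  1.15 -0.    0.5 ]
{'c': array([468.1, 385.3]), 'L': 126.6, 'w': 11.6, 'yaw': -3.5, 'n': 1013, 'uv': (404, 213)} 11.213310294408402
{'c': array([485.6, 254.8]), 'L': 125.3, 'w': 32.7, 'yaw': 17.4, 'n': 1609, 'uv': (275, 216)} 11.27912063242461
{'c': array([487. , 317.1]), 'L': 138.7, 'w': 21.7, 'yaw': 16.6, 'n': 2124, 'uv': (337, 226)} 11.589252201762761
```

View pics/w13.png

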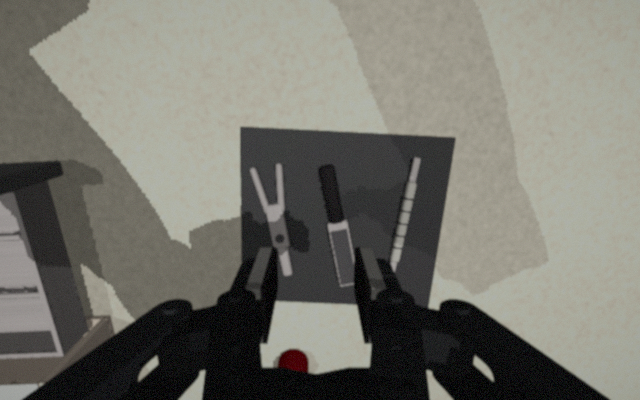

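The mat view shows the nippers at (275,216), rasp at (337,226) and pusher at (404,213), partly behind a finger. All match their given sizes.

```bash
cat >> h.py <<'E'
def slices(d,q,z,yaw,step=12):
    v,u=np.nonzero(q); P=np.array([ray(d,a,b,z)[:2] for a,b in zip(u,v)])
    a=np.radians(yaw); ax=np.array([np.cos(a),np.sin(a)]); ay=np.array([-ax[1],ax[0]]); s=P@ax; t=P@ay
    print('s range',s.min(),s.max())
    for k in np.arange(s.min(),s.max(),step):
        m=(s>=k)&(s<k+step)
        if m.any(): print(int(k-s.min()),'t %.1f %.1f mid %.1f w %.1f'%(t[m].min(),t[m].max(),(t[m].min()+t[m].max())/2,np.ptp(t[m])), 'xy',np.round((k+step/2)*ax+(t[m].min()+t[m].max())/2*ay,1))
E
python3 - <<'E'
from h import *
d=load('w13'); W=pts(d)
m=(W[...,2]>7)&(W[...,2]<22)&(W[...,0]>350)&(W[...,0]<620)&(W[...,1]>180)&(W[...,1]<450)
for q in comp(m,100):
  e=ends(d,q,13); print(e); slices(d,q,13,12 if e['w']>30 else e['yaw'])
d=load('top0'); W=pts(d)
m=(W[...,2]>9)&(W[...,2]<22)&(W[...,0]>350)&(W[...,0]<620)&(W[...,1]>180)&(W[...,1]<450)
for q in comp(m,30): print(ends(d,q,13))
E
```

```text
{'c': array([468.1, 385.3]), 'L': 126.6, 'w': 11.6, 'yaw': -3.5, 'n': 1013, 'uv': (404, 213)}
s range 380.3757056340317 506.9637621510574
0 t 408.6 415.6 mid 412.1 w 7.0 xy [410.8 387.8]
12 t 408.8 415.6 mid 412.2 w 6.8 xy [422.8 387.1]
24 t 407.3 417.7 mid 412.5 w 10.4 xy [434.8 386.7]
36 t 407.4 418.1 mid 412.7 w 10.7 xy [446.8 386.2]
48 t 407.6 418.2 mid 412.9 w 10.6 xy [458.8 385.6]
60 t 407.7 418.1 mid 412.9 w 10.4 xy [470.7 384.9]
72 t 407.6 418.4 mid 413.0 w 10.8 xy [482.7 384.3]
84 t 407.5 419.0 mid 413.3 w 11.4 xy [494.7 383.8]
96 t 407.4 418.8 mid 413.1 w 11.4 xy [506.7 382.9]
108 t 408.0 418.4 mid 413.2 w 10.5 xy [518.7 382.2]
120 t 412.4 416.4 mid 414.4 w 4.0 xy [530.7 382.7]
{'c': array([485.6, 254.8]), 'L': 125.3, 'w': 32.7, 'yaw': 17.4, 'n': 1609, 'uv': (275, 216)}
s range 465.85340155441446 591.198821845228
0 t 126.6 159.4 mid 143.0 w 32.8 xy [431.8 238. ]
12 t 127.5 158.3 mid 142.9 w 30.8 xy [443.6 240.4]
24 t 129.6 157.6 mid 143.6 w 28.1 xy [455.2 243.6]
36 t 131.7 156.6 mid 144.2 w 24.9 xy [466.8 246.6]
47 t 133.9 155.0 mid 144.5 w 21.1 xy [478.5 249.4]
59 t 136.1 
[... 626 characters left out ...]
60.7 309.3]
48 t 156.7 172.8 mid 164.7 w 16.1 xy [472.2 312.7]
60 t 153.9 175.6 mid 164.7 w 21.7 xy [483.7 316.1]
72 t 153.9 175.5 mid 164.7 w 21.6 xy [495.2 319.5]
84 t 154.0 175.6 mid 164.8 w 21.6 xy [506.7 323. ]
96 t 153.9 175.5 mid 164.7 w 21.6 xy [518.2 326.3]
108 t 153.8 174.2 mid 164.0 w 20.4 xy [529.9 329.1]
120 t 153.9 172.2 mid 163.0 w 18.2 xy [541.7 331.6]
132 t 153.9 170.1 mid 162.0 w 16.2 xy [553.5 334. ]
{'c': array([488.7, 315.1]), 'L': 138.9, 'w': 23.0, 'yaw': 17.2, 'n': 474, 'uv': (201, 248)}
{'c': array([489.6, 244.9]), 'L': 124.9, 'w': 32.3, 'yaw': 9.7, 'n': 333, 'uv': (229, 250)}
{'c': array([476.6, 383.3]), 'L': 141.2, 'w': 11.6, 'yaw': -3.2, 'n': 222, 'uv': (174, 256)}
```

```bash
python3 - <<'E'
from h import *
plan((495.8,254.2,100,104.7),(495.8,254.2,6,104.7))
E
```

```text
t 21.1 p [429.1 287.5 221.3] yaw_y 95.0 w 33.8 F [0.5 0.2 0.3] j [ 0.59  0.25 -0.18  1.15 -0.    0.5 ]
  -> (495.8, 254.2, 100, 104.7) row [-0.1, -0.1, -9.7, -63.8, -38.8, 121.2]
  -> (495.8, 254.2, 6, 104.7) row [-0.1, -0.1, -9.7, -63.9, -38.6, 215.2]
```

>>> {"api": "servo_tool", "payload": {"moves": [[0, 0, -9.7, -40, -25, 30, 0.1], [0, 0, -9.7, -64, -39, 65, 0.1], [0, 0, -9.7, -64, -39, 110, 0.1], [0, 0, -9.7, -64, -39, 150, 0.1], [0, 0, -9.7, -64, -39, 180, 0.1], [0, 0, -9.7, -64, -39, 195, 0.1], [0, 0, -9.7, -64, -39, 195, 0.1], [0, 0, -9.7, -64, -39, 195, 0.1]]}}

```text
time_s: 21.9
tool_pos: [497.1, 253.8, 27.4]
tcp_rot: [[-0.968, -0.251, -0.0], [-0.251, 0.968, -0.0], [0.001, -0.0, -1.0]]
contact_force: [0.5, 0.6, -0.2]
width: 38.5
```

```bash
python3 - <<'E'
from h import *
plan((495.8,254.2,6,104.7)); snap('wrist','w14')
E
```

```text
t 21.9 p [497.1 253.8  27.4] yaw_y 104.5 w 38.5 F [ 0.5  0.6 -0.2] j [ 0.47  0.48 -0.38  0.71 -0.    0.22]
  -> (495.8, 254.2, 6, 104.7) row [-0.0, -0.0, -0.2, 1.1, 0.7, 21.4]
```

View pics/w14.png

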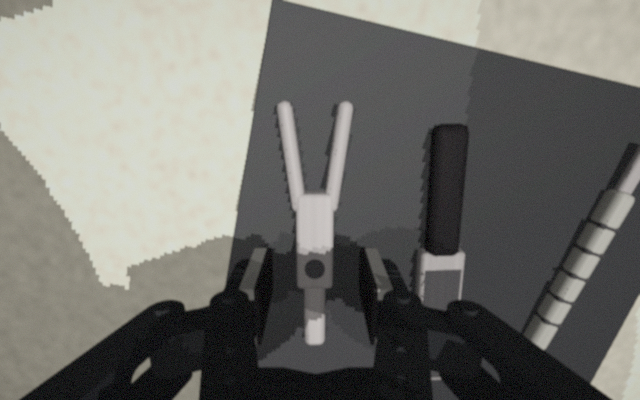

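The nippers are centred at (315,240) and the fingers straddle them at row ~270. I'll descend and grip.

>>> {"api": "servo_tool", "payload": {"grip_force": 60, "moves": [[0, 0, 0, 1, 0.5, 12, 0.1], [0, 0, 0, 1, 0.5, 20, 0.1], [0, 0, 0, 1, 0.5, 22, 0.1], [0, 0, 0, 1, 0.5, 22, 0.1]]}}

```text
time_s: 22.35
tool_pos: [495.1, 255.0, 4.9]
tcp_rot: [[-0.967, -0.253, -0.001], [-0.253, 0.967, -0.001], [0.001, -0.0, -1.0]]
contact_force: [0.3, -0.3, -0.1]
width: 38.7
```

>>> {"api": "servo_tool", "payload": {"moves": [[0, 0, 0, 0, 0, 0, 0.4], [0, 0, 0, 0, 0, 0, 0.7], [0, 0, 0, 0, 0, 0, 1], [0, 0, 0, 0, 0, 0, 1], [0, 0, 0, 0, 0, 0, 1]]}}

```text
time_s: 22.85
tool_pos: [495.9, 255.4, 5.9]
tcp_rot: [[-0.967, -0.253, 0.001], [-0.253, 0.967, 0.0], [-0.001, 0.0, -1.0]]
contact_force: [-0.6, -0.8, 4.5]
width: 15.7
```

>>> {"api": "servo_tool", "payload": {"moves": [[0, 0, 0, 0, 0, -20, 1], [0, 0, 0, 0, 0, -60, 1], [0, 0, 0, 0, 0, -105, 1], [0, 0, 0, 0, 0, -150, 1], [0, 0, 0, 0, 0, -180, 1], [0, 0, 0, 0, 0, -180, 1]]}}

```text
time_s: 23.45
tool_pos: [498.5, 256.7, 190.2]
tcp_rot: [[-0.967, -0.253, 0.008], [-0.253, 0.967, 0.004], [-0.009, 0.002, -1.0]]
contact_force: [1.0, 0.6, -0.0]
width: 15.5
```

```bash
cat >> h.py <<'E'
def rack(dn,dt): return (540.5+dn)*N+(-136+dt)*T
E
python3 - <<'E'
from h import *
plan((*rack(5,-48),185,98),(*rack(5,-48),49,98)); snap('wrist','w15')
E
```

```text
t 23.45 p [498.5 256.7 190.2] yaw_y 104.7 w 15.5 F [ 1.   0.6 -0. ] j [ 0.48  0.33 -0.14  1.09  0.    0.22]
  -> (np.float64(565.8), np.float64(-106.3), 185, 98) row [0.1, 0.5, 6.7, 26.7, -368.2, 4.2]
  -> (np.float64(565.8), np.float64(-106.3), 49, 98) row [0.1, 0.5, 6.7, 28.0, -368.5, 140.2]
```

View pics/w15.png

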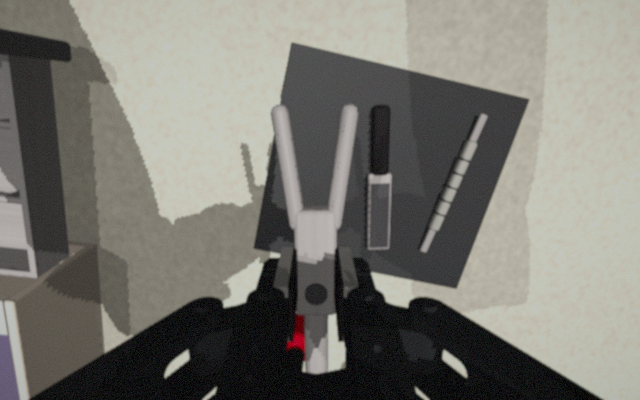

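>>> {"api": "servo_tool", "payload": {"moves": [[0, 0, 6.7, 27, -368, 4, 1], [0, 0, 6.7, 27, -368, 4, 1], [0, 0, 6.7, 27, -368, 4, 1], [0, 0, 6.7, 27, -368, 4, 1], [0, 0, 6.7, 27, -368, 4, 1], [0, 0, 6.7, 27, -368, 4, 1], [0, 0, 6.7, 27, -368, 4, 1], [0, 0, 6.7, 27, -368, 4, 1], [0, 0, 6.7, 27, -368, 4, 1], [0, 0, 6.7, 27, -368, 4, 1]]}}

```text
time_s: 24.5
tool_pos: [561.1, -107.6, 179.3]
tcp_rot: [[-0.991, -0.137, -0.004], [-0.137, 0.991, 0.001], [0.004, 0.002, -1.0]]
contact_force: [-0.6, 0.0, -0.8]
width: 15.6
```

```bash
python3 - <<'E'
from h import *
plan((*rack(5,-48),75,98),(*rack(5,-48),49,98)); d=snap('wrist','w16'); W=pts(d)
n=W[...,:2]@N;t=W[...,:2]@T
for lo,hi in((40,48),(92,102)):
    m=(W[...,2]>lo)&(W[...,2]<hi)&(n>430)&(n<640)&(abs(t+136)<85)
    h,e=np.histogram(n[m],bins=np.arange(430,640,3)); print([(int(a),int(b)) for a,b in zip(e,h) if b>25])
E
```

```text
t 24.5 p [ 561.1 -107.6  179.3] yaw_y 97.9 w 15.6 F [-0.6  0.  -0.8] j [-0.19  0.37 -0.12  1.09  0.   -0.33]
  -> (np.float64(565.8), np.float64(-106.3), 75, 98) row [0.1, -0.2, -0.1, -5.2, 0.4, 104.3]
  -> (np.float64(565.8), np.float64(-106.3), 49, 98) row [0.1, -0.2, -0.1, -5.3, 0.4, 130.3]
[(505, 629), (508, 619), (511, 176), (568, 357), (571, 541), (574, 173), (628, 418)]
[(439, 1435), (442, 1594), (445, 1531), (448, 1461), (451, 1608), (454, 564), (628, 115)]
```

View pics/w16.png

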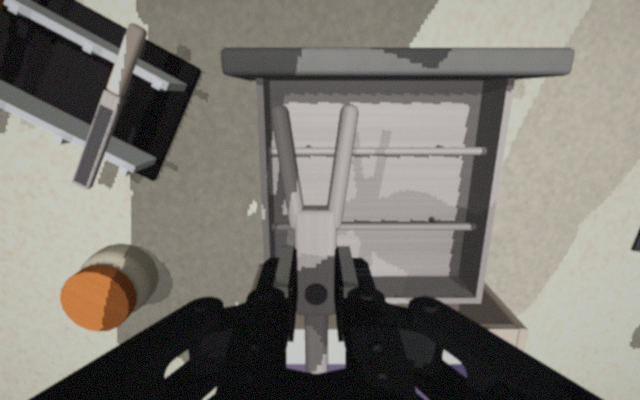

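The nippers are held above the drawer, whose rails are at rows 151 and 226 and have not moved. I'll lower them.

>>> {"api": "servo_tool", "payload": {"moves": [[0, 0, 0, -5, 0, 45, 1], [0, 0, 0, -5, 0, 85, 1], [0, 0, 0, -5, 0, 108, 1], [0, 0, 0, -5, 0, 118, 1], [0, 0, 0, -5, 0, 125, 1], [0, 0, 0, -5, 0, 128, 1], [0, 0, 0, -5, 0, 129, 1], [0, 0, 0, -5, 0, 129, 1]]}}

```text
time_s: 25.35
tool_pos: [568.4, -107.1, 53.5]
tcp_rot: [[-0.99, -0.139, 0.002], [-0.139, 0.99, -0.0], [-0.002, -0.001, -1.0]]
contact_force: [-1.1, -0.3, -0.7]
width: 15.9
```

>>> {"api": "servo_tool", "payload": {"moves": [[0, 0, 0, 2, 0, 3, 1], [0, 0, 0, 2, 0, 5, 1], [0, 0, 0, 2, 0, 5, 1], [0, 0, 0, 2, 0, 5, 1]]}}

```text
time_s: 25.75
tool_pos: [566.2, -107.4, 48.3]
tcp_rot: [[-0.99, -0.138, 0.002], [-0.138, 0.99, -0.0], [-0.002, -0.0, -1.0]]
contact_force: [0.5, 0.2, 4.7]
width: 15.9
```

Contact (4.7 N upward). I'll release and lift.

>>> {"api": "servo_tool", "payload": {"moves": [[0, 0, 0, 0, 0, 0, 0.6], [0, 0, 0, 0, 0, 0, 0.4], [0, 0, 0, 0, 0, 0, 0.25], [0, 0, 0, 0, 0, 0, 0.25], [0, 0, 0, 0, 0, -20, 0.25], [0, 0, 0, 0, 0, -65, 0.25], [0, 0, 0, 0, 0, -110, 0.2], [0, 0, 0, 0, 0, -140, 0.1], [0, 0, 0, 0, 0, -140, 0.1]]}}

```text
time_s: 26.65
tool_pos: [568.7, -107.9, 192.3]
tcp_rot: [[-0.99, -0.138, 0.009], [-0.138, 0.99, -0.002], [-0.009, -0.003, -1.0]]
contact_force: [1.1, 0.8, 0.9]
width: 38.3
```

```bash
python3 - <<'E'
from h import *
plan((425,330,215,106)); snap('wrist','w17')
E
```

```text
t 26.65 p [ 568.7 -107.9  192.3] yaw_y 98.0 w 38.3 F [1.1 0.8 0.9] j [-0.19  0.36 -0.09  1.11 -0.   -0.33]
  -> (425, 330, 215, 106) row [-0.2, 0.5, -8.0, 81.5, 453.5, -24.7]
```

View pics/w17.png

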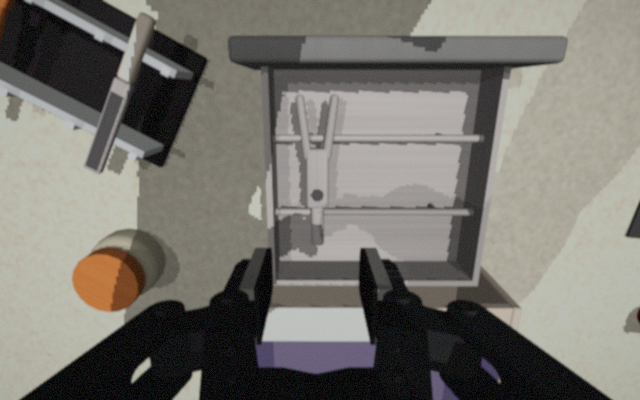

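The nippers rest across both rails, from (318,95) to (317,245). Next the rasp.

>>> {"api": "servo_tool", "payload": {"moves": [[0, 0, -8, 40, 440, -20, 0.05], [0, 0, -8, 40, 440, -20, 0.05], [0, 0, -8, 40, 440, -20, 0.05], [0, 0, -8, 40, 440, -20, 0.05], [0, 0, -8, 40, 440, -20, 0.05], [0, 0, -8, 40, 440, -20, 0.05], [0, 0, -8, 40, 440, -20, 0.05], [0, 0, -8, 40, 440, -20, 0.05], [0, 0, -8, 40, 440, -20, 0.05], [0, 0, -8, 40, 440, -20, 0.05]]}}

```text
time_s: 27.7
tool_pos: [463.0, 327.4, 205.4]
tcp_rot: [[-0.96, -0.281, -0.002], [-0.281, 0.96, 0.001], [0.002, 0.001, -1.0]]
contact_force: [-0.4, -1.0, 0.2]
width: 40.4
```

>>> {"api": "servo_tool", "payload": {"moves": [[0, 0, 0, 0, 0, 0, 0.05], [0, 0, 0, 0, 0, 0, 0.05]]}}

```text
time_s: 27.9
tool_pos: [464.4, 321.6, 206.0]
tcp_rot: [[-0.962, -0.274, -0.002], [-0.274, 0.962, -0.002], [0.003, -0.001, -1.0]]
contact_force: [-0.3, -0.1, -0.4]
width: 40.3
```

```bash
python3 - <<'E'
from h import *
plan(); d=snap('wrist','w18'); W=pts(d)
m=(W[...,2]>7)&(W[...,2]<22)&(W[...,0]>350)&(W[...,0]<640)&(W[...,1]>180)&(W[...,1]<470)
for q in comp(m,100):
  e=ends(d,q,13); print(e); slices(d,q,13,e['yaw'])
E
```

```text
t 27.9 p [464.4 321.6 206. ] yaw_y 105.9 w 40.3 F [-0.3 -0.1 -0.4] j [ 0.61  0.34 -0.09  1.15 -0.    0.33]
{'c': array([487.4, 317.2]), 'L': 138.5, 'w': 21.7, 'yaw': 16.5, 'n': 2597, 'uv': (304, 194)}
s range 488.1660314838667 626.6496754610683
0 t 157.7 173.8 mid 165.7 w 16.1 xy [426.7 299.3]
12 t 157.6 173.7 mid 165.7 w 16.1 xy [438.3 302.6]
23 t 158.0 173.6 mid 165.8 w 15.6 xy [449.7 306.1]
35 t 157.7 173.4 mid 165.6 w 15.7 xy [461.3 309.3]
47 t 157.7 173.3 mid 165.5 w 15.6 xy [472.8 312.6]
59 t 155.1 176.0 mid 165.6 w 21.0 xy [484.3 316.1]
71 t 154.8 175.9 mid 165.4 w 21.1 xy [495.9 319.4]
83 t 155.5 175.8 mid 165.6 w 20.3 xy [507.3 323. ]
95 t 155.1 175.7 mid 165.4 w 20.5 xy [518.9 326.2]
107 t 154.9 176.6 mid 165.7 w 21.7 xy [530.3 329.9]
119 t 155.5 176.5 mid 166.0 w 20.9 xy [541.7 333.6]
131 t 155.4 176.3 mid 165.9 w 21.0 xy [553.3 336.9]
{'c': array([475.3, 384.9]), 'L': 139.1, 'w': 11.0, 'yaw': -2.9, 'n': 1240, 'uv': (374, 198)}
s range 385.6809619584314 524.7758753522286
0 t 404.8 411.6 mid 408.2 w 6.9 xy [411.8 387.9]
12 t 404.8 411.7 mid 408.3 w 6.9 xy [423.8 387.3]
24 t 403.4 413.5 mid 408.4 w 10.1 xy [435.8 386.9]
36 t 403.0 413.9 mid 408.4 w 10.9 xy [447.8 386.3]
48 t 403.2 413.7 mid 408.4 w 10.5 xy [459.8 385.7]
60 t 403.0 414.0 mid 408.5 w 11.0 xy [471.8 385.1]
72 t 403.2 413.5 mid 408.3 w 10.3 xy [483.7 384.4]
84 t 403.0 413.9 mid 408.4 w 10.9 xy [495.7 383.9]
96 t 403.0 413.8 mid 408.4 w 10.8 xy [507.7 383.2]
108 t 403.0 413.3 mid 408.2 w 10.3 xy [519.7 382.4]
120 t 404.6 411.3 mid 407.9 w 6.7 xy [531.7 381.5]
132 t 404.4 411.4 mid 407.9 w 7.0 xy [543.6 380.9]
```

View pics/w18.png

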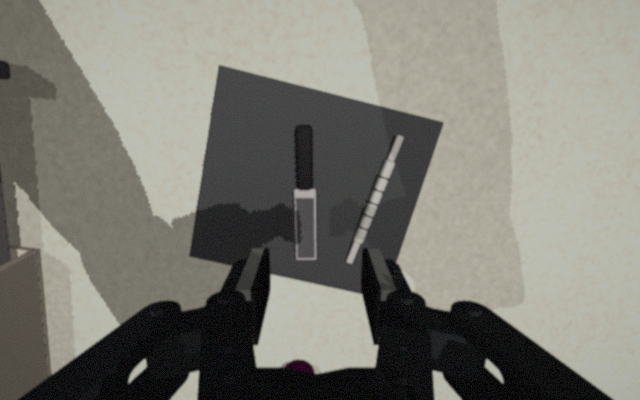

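Rasp at (304,194), pusher at (374,198); both match their given sizes. Grasping the rasp on its blade, 8 mm past the middle.

```bash
python3 - <<'E'
from h import *
plan((495.1,319.5,28,106.5),(495.1,319.5,6,106.5))
E
```

```text
t 27.95 p [464.8 321.4 206.4] yaw_y 105.9 w 40.3 F [-0.3  0.5  0.9] j [ 0.61  0.34 -0.09  1.15 -0.    0.33]
  -> (495.1, 319.5, 28, 106.5) row [-0.1, -0.1, -0.6, -29.0, -9.9, 178.3]
  -> (495.1, 319.5, 6, 106.5) row [-0.1, -0.1, -0.6, -29.1, -9.9, 200.3]
```

>>> {"api": "servo_tool", "payload": {"moves": [[0, 0, -0.6, -20, -10, 40, 0.05], [0, 0, -0.6, -29, -10, 85, 0.05], [0, 0, -0.6, -29, -10, 130, 0.05], [0, 0, -0.6, -29, -10, 160, 0.05], [0, 0, -0.6, -29, -10, 180, 0.05], [0, 0, -0.6, -29, -10, 182, 0.05], [0, 0, -0.6, -29, -10, 182, 0.05]]}}

```text
time_s: 28.65
tool_pos: [495.8, 319.9, 25.3]
tcp_rot: [[-0.959, -0.283, -0.001], [-0.283, 0.959, -0.001], [0.001, -0.0, -1.0]]
contact_force: [0.4, 0.4, -0.1]
width: 40.4
```

```bash
python3 - <<'E'
from h import *
plan((495.1,319.5,6,106.5)); snap('wrist','w19')
E
```

```text
t 28.65 p [495.8 319.9  25.3] yaw_y 106.4 w 40.4 F [ 0.4  0.4 -0.1] j [ 0.57  0.53 -0.3   0.75 -0.    0.29]
  -> (495.1, 319.5, 6, 106.5) row [-0.0, -0.1, -0.1, 0.7, -0.2, 19.3]
```

View pics/w19.png

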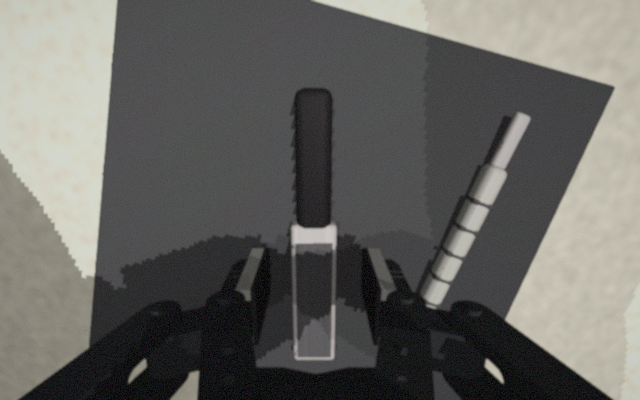

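The rasp is centred at (314,240) between the fingers and the pusher is clear to the right. Down and grip.

>>> {"api": "servo_tool", "payload": {"moves": [[0, 0, 0, 0.5, 0, 10, 0.05], [0, 0, 0, 0.5, 0, 17, 0.05], [0, 0, 0, 0.5, 0, 19.5, 0.05], [0, 0, 0, 0.5, 0, 19.5, 0.05], [0, 0, 0, 0.5, 0, 19.5, 0.3], [0, 0, 0, 0.5, 0, 19.5, 0.6], [0, 0, 0, 0.5, 0, 19.5, 1], [0, 0, 0, 0.5, 0, 19.5, 1], [0, 0, 0, 0.5, 0, 19.5, 1]]}}

```text
time_s: 29.6
tool_pos: [495.4, 321.4, 6.4]
tcp_rot: [[-0.959, -0.285, 0.001], [-0.285, 0.959, 0.0], [-0.001, 0.0, -1.0]]
contact_force: [-0.7, -0.6, 4.5]
width: 19.7
```

>>> {"api": "servo_tool", "payload": {"moves": [[0, 0, 0, 0, 0, -20, 1], [0, 0, 0, 0, 0, -60, 1], [0, 0, 0, 0, 0, -105, 1], [0, 0, 0, 0, 0, -150, 1], [0, 0, 0, 0, 0, -180, 1], [0, 0, 0, 0, 0, -180, 1]]}}

```text
time_s: 30.2
tool_pos: [498.0, 323.0, 190.9]
tcp_rot: [[-0.959, -0.285, 0.008], [-0.285, 0.959, 0.005], [-0.009, 0.003, -1.0]]
contact_force: [0.5, 0.1, -1.7]
width: 19.7
```

```bash
python3 - <<'E'
from h import *
plan((*rack(8,5),180,98),(*rack(8,5),49,98)); snap('wrist','w20')
E
```

```text
t 30.2 p [498.  323.  190.9] yaw_y 106.6 w 19.7 F [ 0.5  0.1 -1.7] j [ 0.58  0.39 -0.06  1.12  0.    0.29]
  -> (np.float64(561.4), np.float64(-53.4), 180, 98) row [0.2, 0.5, 8.6, 46.5, -378.9, 9.4]
  -> (np.float64(561.4), np.float64(-53.4), 49, 98) row [0.2, 0.5, 8.6, 47.7, -379.2, 140.4]
```

View pics/w20.png

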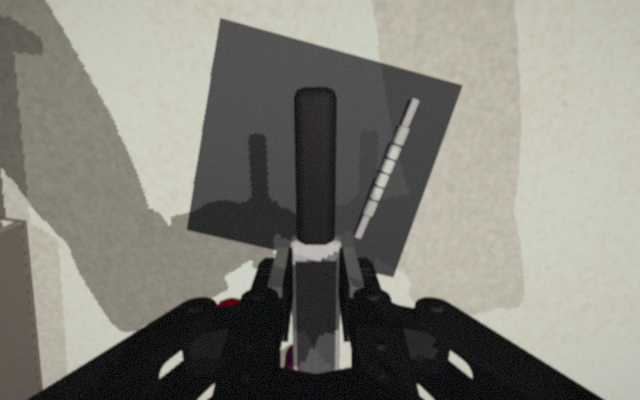

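>>> {"api": "servo_tool", "payload": {"moves": [[0, 0, 8.6, 47, -376, 9, 1], [0, 0, 8.6, 47, -376, 9, 1], [0, 0, 8.6, 47, -376, 9, 1], [0, 0, 8.6, 47, -376, 9, 1], [0, 0, 8.6, 47, -376, 9, 1], [0, 0, 8.6, 47, -376, 9, 1], [0, 0, 8.6, 47, -376, 9, 1], [0, 0, 8.6, 47, -376, 9, 1], [0, 0, 8.6, 47, -376, 9, 1], [0, 0, 8.6, 47, -376, 9, 1]]}}

```text
time_s: 31.25
tool_pos: [555.8, -53.1, 174.7]
tcp_rot: [[-0.991, -0.137, -0.004], [-0.137, 0.991, 0.001], [0.004, 0.001, -1.0]]
contact_force: [-0.4, 0.1, -0.1]
width: 20.0
```

>>> {"api": "servo_tool", "payload": {"moves": [[0, 0, 0, 0, 0, 0, 1]]}}

```text
time_s: 31.35
tool_pos: [556.2, -51.8, 175.5]
tcp_rot: [[-0.99, -0.139, -0.003], [-0.139, 0.99, 0.001], [0.003, 0.001, -1.0]]
contact_force: [1.0, 0.4, -1.1]
width: 19.4
```

```bash
python3 - <<'E'
from h import *
plan((*rack(8,8),56,98),(*rack(8,8),49,98)); snap('wrist','w21')
E
```

```text
t 31.35 p [556.2 -51.8 175.5] yaw_y 98.0 w 19.4 F [ 1.   0.4 -1.1] j [-0.09  0.35 -0.16  1.07  0.   -0.23]
  -> (np.float64(561.0), np.float64(-50.4), 56, 98) row [0.1, -0.2, -0.0, -5.3, 0.5, 119.5]
  -> (np.float64(561.0), np.float64(-50.4), 49, 98) row [0.1, -0.2, -0.0, -5.3, 0.5, 126.5]
```

View pics/w21.png

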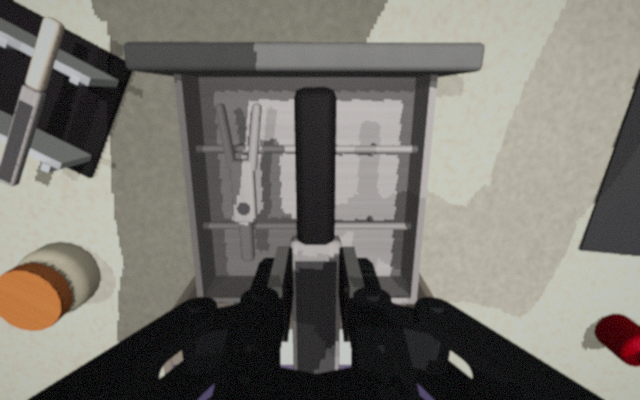

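The rasp is held over the drawer's middle, with the nippers at (245,180) on the rails. I'll lower it.

>>> {"api": "servo_tool", "payload": {"moves": [[0, 0, 0, -5, 0, 45, 1], [0, 0, 0, -5, 0, 85, 1], [0, 0, 0, -5, 0, 108, 1], [0, 0, 0, -5, 0, 115, 1], [0, 0, 0, -5, 0, 118, 1], [0, 0, 0, -5, 0, 120, 1], [0, 0, 0, -5, 0, 121, 1]]}}

```text
time_s: 32.1
tool_pos: [563.5, -51.8, 57.3]
tcp_rot: [[-0.99, -0.139, 0.003], [-0.139, 0.99, -0.0], [-0.003, -0.001, -1.0]]
contact_force: [-0.6, 0.2, -1.5]
width: 19.4
```

>>> {"api": "servo_tool", "payload": {"moves": [[0, 0, 0, 1, 0, 3, 1], [0, 0, 0, 1, 0, 5, 1], [0, 0, 0, 1, 0, 5, 1]]}}

```text
time_s: 32.4
tool_pos: [561.2, -52.2, 51.0]
tcp_rot: [[-0.99, -0.138, 0.0], [-0.138, 0.99, -0.0], [-0.0, -0.0, -1.0]]
contact_force: [-1.2, -0.3, -1.2]
width: 19.9
```

>>> {"api": "servo_tool", "payload": {"moves": [[0, 0, 0, 0, 0, 1.5, 1], [0, 0, 0, 0, 0, 2, 1], [0, 0, 0, 0, 0, 2, 1]]}}

```text
time_s: 32.7
tool_pos: [561.4, -52.2, 49.1]
tcp_rot: [[-0.99, -0.138, 0.0], [-0.138, 0.99, -0.0], [-0.0, -0.0, -1.0]]
contact_force: [0.3, 0.6, 2.1]
width: 19.9
```

Contact. Release and lift.

>>> {"api": "servo_tool", "payload": {"moves": [[0, 0, 0, 0, 0, 0, 0.45], [0, 0, 0, 0, 0, 0, 0.25], [0, 0, 0, 0, 0, 0, 0.2], [0, 0, 0, 0, 0, 0, 0.2], [0, 0, 0, 0, 0, -20, 0.2], [0, 0, 0, 0, 0, -65, 0.2], [0, 0, 0, 0, 0, -110, 0.2], [0, 0, 0, 0, 0, -140, 0.2], [0, 0, 0, 0, 0, -140, 0.2]]}}

```text
time_s: 33.6
tool_pos: [564.6, -52.4, 194.1]
tcp_rot: [[-0.99, -0.138, 0.01], [-0.138, 0.99, -0.001], [-0.01, -0.002, -1.0]]
contact_force: [0.5, 0.1, 0.2]
width: 34.1
```

```bash
python3 - <<'E'
from h import *
plan((450,383,200,87)); snap('wrist','w22')
E
```

```text
t 33.6 p [564.6 -52.4 194.1] yaw_y 98.0 w 34.1 F [0.5 0.1 0.2] j [-0.09  0.34 -0.12  1.1   0.   -0.23]
  -> (450, 383, 200, 87) row [-0.1, 0.6, 11.0, 53.2, 447.1, -7.4]
```

View pics/w22.png

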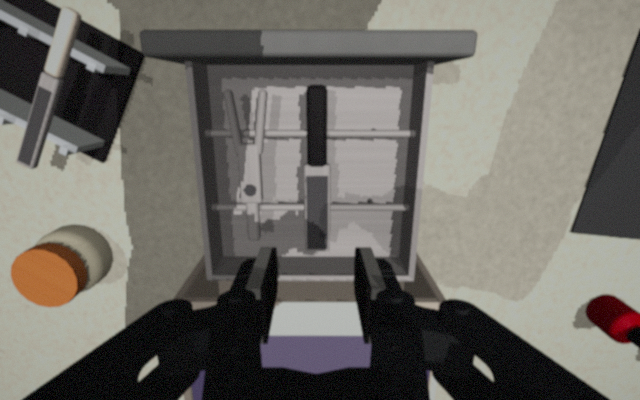

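The rasp lies across both rails, from (317,88) to (316,248). Now the pusher.

>>> {"api": "servo_tool", "payload": {"moves": [[0, 0, 11, 53, 447, -10, 0.3], [0, 0, 11, 53, 447, -10, 0.3], [0, 0, 11, 53, 447, -10, 0.3], [0, 0, 11, 53, 447, -10, 0.3], [0, 0, 11, 53, 447, -10, 0.3], [0, 0, 11, 53, 447, -10, 0.3], [0, 0, 11, 53, 447, -10, 0.3], [0, 0, 11, 53, 447, -10, 0.3], [0, 0, 11, 53, 447, -10, 0.3], [0, 0, 11, 53, 447, -10, 0.3]]}}

```text
time_s: 34.65
tool_pos: [444.5, 388.2, 196.8]
tcp_rot: [[-0.999, 0.047, -0.002], [0.047, 0.999, 0.001], [0.002, 0.001, -1.0]]
contact_force: [0.6, -0.3, -0.0]
width: 30.0
```

>>> {"api": "servo_tool", "payload": {"moves": [[0, 0, 0, 0, 0, 0, 0.3], [0, 0, 0, 0, 0, 0, 0.3]]}}

```text
time_s: 34.85
tool_pos: [446.4, 381.8, 197.6]
tcp_rot: [[-0.999, 0.054, -0.002], [0.054, 0.999, -0.002], [0.002, -0.002, -1.0]]
contact_force: [-0.2, -0.6, 0.4]
width: 30.1
```

```bash
python3 - <<'E'
from h import *
d=snap('wrist','w23'); W=pts(d)
m=(W[...,2]>7)&(W[...,2]<22)&(W[...,0]>350)&(W[...,0]<640)&(W[...,1]>180)&(W[...,1]<470)
for q in comp(m,100):
  e=ends(d,q,13); print(e); slices(d,q,13,e['yaw'])
  plan((*e['c'],28,e['yaw']+90),(*e['c'],6,e['yaw']+90))
E
```

```text
{'c': array([475. , 386.3]), 'L': 138.2, 'w': 9.9, 'yaw': -3.0, 'n': 1232, 'uv': (321, 199)}
s range 385.0385505252118 523.258165588044
0 t 407.5 413.1 mid 410.3 w 5.6 xy [412.  389.3]
12 t 407.6 413.2 mid 410.4 w 5.6 xy [424.  388.7]
24 t 405.7 415.2 mid 410.4 w 9.5 xy [436.  388.2]
36 t 405.7 415.3 mid 410.5 w 9.6 xy [447.9 387.6]
48 t 405.7 415.3 mid 410.5 w 9.6 xy [459.9 387. ]
60 t 405.7 415.5 mid 410.6 w 9.7 xy [471.9 386.4]
72 t 405.7 415.6 mid 410.6 w 9.9 xy [483.9 385.8]
84 t 405.7 414.7 mid 410.2 w 9.0 xy [495.9 384.8]
96 t 405.7 414.8 mid 410.2 w 9.0 xy [507.8 384.2]
108 t 405.7 414.8 mid 410.3 w 9.1 xy [519.8 383.6]
120 t 407.7 412.9 mid 410.3 w 5.1 xy [531.8 383. ]
132 t 407.8 412.9 mid 410.3 w 5.2 xy [543.8 382.4]
t 34.9 p [446.7 381.5 198. ] yaw_y 86.9 w 30.0 F [-0.1  0.  -0.7] j [ 0.71  0.38 -0.04  1.15 -0.    0.76]
  -> (np.float64(475.0), np.float64(386.3), 28, 87.0) row [-0.1, -0.1, -0.1, -28.2, 6.7, 169.9]
  -> (np.float64(475.0), np.float64(386.3), 6, 87.0) row [-0.1, -0.1, -0.1, -28.2, 6.7, 191.9]
```

View pics/w23.png

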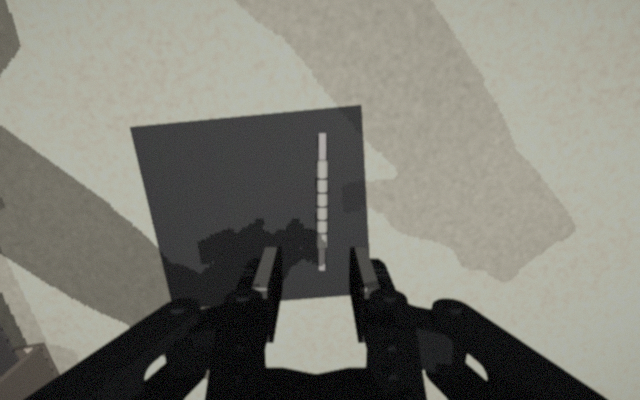

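The pusher alone is on the mat, at (321,199). I'll descend to it.

>>> {"api": "servo_tool", "payload": {"moves": [[0, 0, 0, -20, 6, 40, 0.3], [0, 0, 0, -29, 6, 85, 0.3], [0, 0, 0, -29, 6, 130, 0.3], [0, 0, 0, -29, 6, 155, 0.3], [0, 0, 0, -29, 6, 172, 0.3], [0, 0, 0, -29, 6, 174, 0.3], [0, 0, 0, -29, 6, 174, 0.3]]}}

```text
time_s: 35.6
tool_pos: [476.5, 386.2, 24.9]
tcp_rot: [[-0.998, 0.055, -0.001], [0.055, 0.998, -0.001], [0.001, -0.001, -1.0]]
contact_force: [-0.0, 1.0, -0.2]
width: 30.0
```

```bash
python3 - <<'E'
from h import *
plan((476,385.8,6,87)); snap('wrist','w24')
E
```

```text
t 35.6 p [476.5 386.2  24.9] yaw_y 86.8 w 30.0 F [-0.   1.  -0.2] j [ 0.68  0.56 -0.24  0.78 -0.    0.74]
  -> (476, 385.8, 6, 87) row [-0.0, -0.0, -0.2, 0.5, -0.4, 18.9]
```

View pics/w24.png

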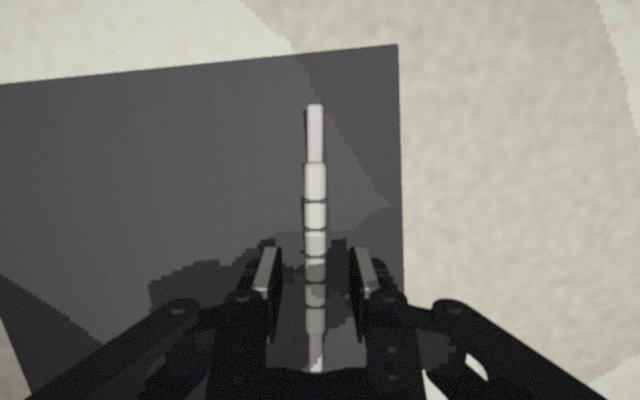

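The pusher is centred at (315,260) between the fingers.

>>> {"api": "servo_tool", "payload": {"moves": [[0, 0, 0, 0.5, -0.5, 10, 0.3], [0, 0, 0, 0.5, -0.5, 17, 0.3], [0, 0, 0, 0.5, -0.5, 19.5, 0.3], [0, 0, 0, 0.5, -0.5, 19.5, 0.3], [0, 0, 0, 0.5, -0.5, 19.5, 0.5], [0, 0, 0, 0.5, -0.5, 19.5, 0.8], [0, 0, 0, 0.5, -0.5, 19.5, 1], [0, 0, 0, 0.5, -0.5, 19.5, 1], [0, 0, 0, 0.5, -0.5, 19.5, 1]]}}

```text
time_s: 36.55
tool_pos: [475.8, 387.5, 5.9]
tcp_rot: [[-0.999, 0.053, 0.001], [0.053, 0.999, 0.001], [-0.001, 0.001, -1.0]]
contact_force: [-1.3, 0.6, 3.4]
width: 7.8
```

>>> {"api": "servo_tool", "payload": {"moves": [[0, 0, 0, 0, 0, -20, 1], [0, 0, 0, 0, 0, -60, 1], [0, 0, 0, 0, 0, -105, 1], [0, 0, 0, 0, 0, -150, 1], [0, 0, 0, 0, 0, -180, 1], [0, 0, 0, 0, 0, -180, 1]]}}

```text
time_s: 37.15
tool_pos: [478.2, 389.4, 190.8]
tcp_rot: [[-0.999, 0.053, 0.008], [0.053, 0.999, 0.006], [-0.007, 0.007, -1.0]]
contact_force: [0.1, -0.5, -0.2]
width: 7.6
```

```bash
python3 - <<'E'
from h import *
plan((*rack(0,52),180,98),(*rack(0,52),49,98)); snap('wrist','w25')
E
```

```text
t 37.15 p [478.2 389.4 190.8] yaw_y 87.0 w 7.6 F [ 0.1 -0.5 -0.2] j [ 0.68  0.43  0.01  1.14 -0.    0.74]
  -> (np.float64(546.9), np.float64(-8.0), 180, 98) row [0.3, 0.5, -11.0, -89.6, -393.2, 8.9]
  -> (np.float64(546.9), np.float64(-8.0), 49, 98) row [0.3, 0.5, -11.0, -88.7, -394.0, 139.8]
```

View pics/w25.png

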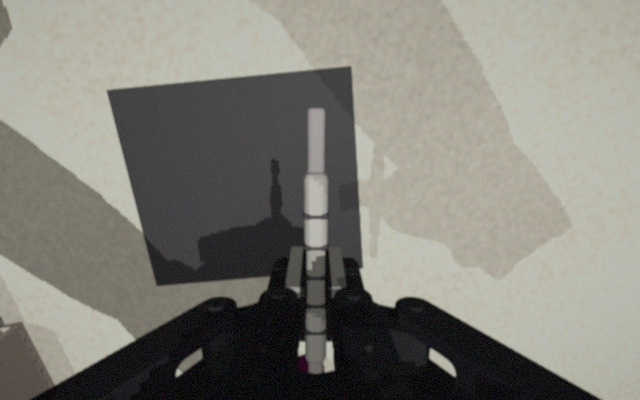

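The pusher is held and the mat is empty.

>>> {"api": "servo_tool", "payload": {"moves": [[0, 0, -11, -90, -393, 9, 1], [0, 0, -11, -90, -393, 9, 1], [0, 0, -11, -90, -393, 9, 1], [0, 0, -11, -90, -393, 9, 1], [0, 0, -11, -90, -393, 9, 1], [0, 0, -11, -90, -393, 9, 1], [0, 0, -11, -90, -393, 9, 1], [0, 0, -11, -90, -393, 9, 1], [0, 0, -11, -90, -393, 9, 1], [0, 0, -11, -90, -393, 9, 1]]}}

```text
time_s: 38.2
tool_pos: [543.4, -11.3, 174.5]
tcp_rot: [[-0.991, -0.135, -0.004], [-0.135, 0.991, 0.001], [0.003, 0.001, -1.0]]
contact_force: [0.1, 0.2, -0.7]
width: 7.5
```

>>> {"api": "servo_tool", "payload": {"moves": [[0, 0, 0, 0, 0, 0, 1], [0, 0, 0, 0, 0, 0, 1]]}}

```text
time_s: 38.4
tool_pos: [544.0, -8.4, 175.8]
tcp_rot: [[-0.99, -0.141, -0.001], [-0.141, 0.99, 0.0], [0.001, 0.001, -1.0]]
contact_force: [0.1, 0.7, -0.2]
width: 7.9
```

```bash
python3 - <<'E'
from h import *
plan((*rack(0,52),56,98),(*rack(0,52),49,98)); snap('wrist','w26')
E
```

```text
t 38.4 p [544.   -8.4 175.8] yaw_y 98.1 w 7.9 F [ 0.1  0.7 -0.2] j [-0.02  0.32 -0.2   1.05  0.   -0.16]
  -> (np.float64(546.9), np.float64(-8.0), 56, 98) row [0.0, -0.1, 0.1, -3.1, -0.0, 119.8]
  -> (np.float64(546.9), np.float64(-8.0), 49, 98) row [0.0, -0.1, 0.1, -3.1, -0.0, 126.8]
```

View pics/w26.png

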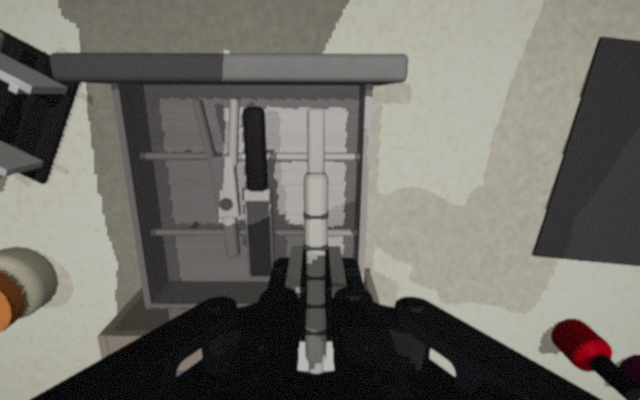

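The pusher is over its slot. The nippers now lie closer to the rasp, at (229,205), so they seem to have been knocked. I'll place the pusher first and then check.

>>> {"api": "servo_tool", "payload": {"moves": [[0, 0, 0, -3, 0, 45, 1], [0, 0, 0, -3, 0, 85, 1], [0, 0, 0, -3, 0, 108, 1], [0, 0, 0, -3, 0, 115, 1], [0, 0, 0, -3, 0, 120, 1], [0, 0, 0, -3, 0, 121, 1], [0, 0, 0, -3, 0, 121, 1]]}}

```text
time_s: 39.15
tool_pos: [548.8, -9.3, 56.7]
tcp_rot: [[-0.99, -0.139, 0.003], [-0.139, 0.99, -0.0], [-0.003, -0.0, -1.0]]
contact_force: [0.4, 0.4, -0.3]
width: 7.7
```

```bash
python3 - <<'E'
from h import *
plan((*rack(0,52),49,98))
E
```

```text
t 39.15 p [548.8  -9.3  56.7] yaw_y 98.0 w 7.7 F [ 0.4  0.4 -0.3] j [-0.02  0.43 -0.37  0.76  0.   -0.16]
  -> (np.float64(546.9), np.float64(-8.0), 49, 98) row [-0.0, 0.1, -0.0, 1.7, 1.6, 7.7]
```

>>> {"api": "servo_tool", "payload": {"moves": [[0, 0, 0, 1.5, 1, 4, 1], [0, 0, 0, 1.5, 1, 7, 1], [0, 0, 0, 1.5, 1, 8, 1], [0, 0, 0, 1.5, 1, 8, 1]]}}

```text
time_s: 39.55
tool_pos: [547.2, -8.7, 48.6]
tcp_rot: [[-0.99, -0.138, 0.003], [-0.138, 0.99, 0.0], [-0.003, 0.0, -1.0]]
contact_force: [-0.2, 0.5, 4.7]
width: 7.6
```

>>> {"api": "servo_tool", "payload": {"moves": [[0, 0, 0, 0, 0, 0, 0.7], [0, 0, 0, 0, 0, 0, 0.5], [0, 0, 0, 0, 0, 0, 0.45], [0, 0, 0, 0, 0, 0, 0.45], [0, 0, 0, 0, 0, -20, 0.45], [0, 0, 0, 0, 0, -65, 0.45], [0, 0, 0, 0, 0, -110, 0.2], [0, 0, 0, 30, -30, -150, 0.1], [0, 0, 0, 40, -52, -150, 0.1], [0, 0, 0, 40, -52, -150, 0.1]]}}

```text
time_s: 40.55
tool_pos: [513.4, -68.2, 199.4]
tcp_rot: [[-0.991, -0.135, 0.003], [-0.135, 0.991, -0.002], [-0.003, -0.002, -1.0]]
contact_force: [-0.1, -0.6, -1.1]
width: 38.0
```

>>> {"api": "servo_tool", "payload": {"moves": [[0, 0, 0, 0, 0, 0, 0.1], [0, 0, 0, 0, 0, 0, 0.1]]}}

```text
time_s: 40.75
tool_pos: [513.3, -65.3, 196.6]
tcp_rot: [[-0.99, -0.139, -0.001], [-0.139, 0.99, 0.001], [0.001, 0.001, -1.0]]
contact_force: [-1.1, -0.4, -0.4]
width: 38.2
```

```bash
python3 - <<'E'
from h import *
plan(); d=snap('wrist','w27'); W=pts(d); n=W[...,:2]@N; t=W[...,:2]@T
m=(W[...,2]>50)&(W[...,2]<75)&(n>458)&(n<622)&(abs(t+136)<82)
for q in comp(m,100):
  print(ends(d,q,56)); 
  for a in range(455,625,17):
    k=q&(n>=a)&(n<a+17)
    if k.sum()>5: print('  n',a-540,'t',np.round(np.percentile(t[k],[3,97])+136,1),'z',np.round(np.percentile(W[k][:,2],[10,50,90]),1))
E
```

```text
t 40.75 p [513.3 -65.3 196.6] yaw_y 98.0 w 38.2 F [-1.1 -0.4 -0.4] j [-0.13  0.27 -0.22  1.08  0.   -0.27]
{'c': array([544. , -83.5]), 'L': 124.9, 'w': 32.3, 'yaw': 5.9, 'n': 2453, 'uv': (293, 212)}
  n -85 t [-36.6  -4.2] z [52.1 53.9 55.1]
  n -68 t [-35.5  -5.4] z [52.4 54.  55.2]
  n -51 t [-32.6  -6.8] z [52.1 53.9 55. ]
  n -34 t [-29.6  -8.6] z [52.9 54.5 55.5]
  n -17 t [-26.7  -9.7] z [53.7 54.7 55.5]
  n 0 t [-26.2  -9. ] z [53.5 54.8 56.5]
  n 17 t [-22.4 -11.8] z [52.2 53.5 54.5]
  n 34 t [-21.2 -11.1] z [51.8 53.4 54.4]
  n 51 t [-19.3 -14. ] z [52.4 52.7 52.9]
{'c': array([520. , -12.9]), 'L': 86.2, 'w': 10.8, 'yaw': 7.9, 'n': 1027, 'uv': (375, 203)}
  n -85 t [48.7 53.8] z [50.4 51.3 52.1]
  n -68 t [48.2 54.7] z [50.9 51.9 52.9]
  n -51 t [46.9 56. ] z [51.4 53.7 55.3]
  n -34 t [46.5 55.8] z [53.  54.8 55.8]
  n -17 t [46.6 56.1] z [52.8 54.7 55.5]
  n 0 t [46.5 56.3] z [52.8 54.6 55.5]
{'c': array([553.3, -53.2]), 'L': 137.9, 'w': 21.7, 'yaw': 8.5, 'n': 3301, 'uv': (322, 233)}
  n -68 t [-1.8 13.9] z [52.3 54.7 55.9]
  n -51 t [-1.8 14.1] z [52.7 54.6 55.7]
  n -34 t [-1.7 14.4] z [52.9 54.6 55.6]
  n -17 t [-3.6 16.3] z [52.8 54.2 55.4]
  n 0 t [-3.7 16.6] z [53.2 54.4 55.3]
  n 17 t [-3.7 16.7] z [53.3 54.3 55.2]
  n 34 t [-3.8 16.9] z [53.2 54.3 55. ]
  n 51 t [-3.9 17.2] z [52.8 54.  54.9]
  n 68 t [-3.1 16.6] z [52.3 53.4 54.2]
```

View pics/w27.png

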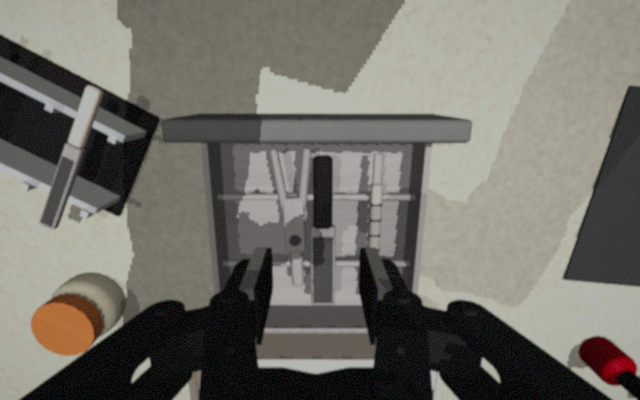

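The nippers were knocked sideways beside the rasp. They still lie level on both rails (tops at 54–55 mm, spanning n=-76..+49) and lengthwise, with the rasp and pusher also level. So nothing to mend; I'll close the drawer with shut fingers.

```bash
python3 - <<'E'
from h import *
a=405*N-136*T
plan((*a,190,8),(*a,56,8))
d=snap('top','t27'); W=pts(d)
im=cv2.resize(d['image'][100:300,140:520],None,fx=2.1,fy=2.1,interpolation=cv2.INTER_CUBIC)
cv2.imwrite('pics/t27.png',np.clip(im.astype(float)*1.6,0,255).astype(np.uint8)[:,:,::-1])
E
```

```text
t 40.8 p [513.3 -65.1 196.4] yaw_y 98.0 w 38.1 F [-0.3 -0.2  1.3] j [-0.13  0.27 -0.22  1.08  0.   -0.27]
  -> (np.float64(420.0), np.float64(-78.3), 190, 8) row [-0.0, -0.1, 90.0, 94.2, -0.1, 6.6]
  -> (np.float64(420.0), np.float64(-78.3), 56, 8) row [-0.0, -0.1, 90.0, 94.0, -0.2, 140.6]
```

View pics/t27.png

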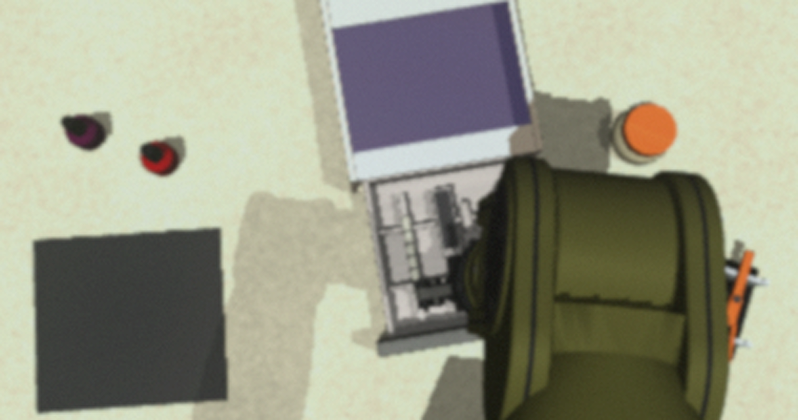

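The top view shows the mat empty, the bottles and jar unmoved, and the scissors on the stand.

>>> {"api": "servo_tool", "payload": {"moves": [[0, 0, 90, 94, 0, 6, 1], [0, 0, 90, 94, 0, 6, 1], [0, 0, 90, 94, 0, 6, 1], [0, 0, 90, 94, 0, 6, 1], [0, 0, 90, 94, 0, 6, 1], [0, 0, 90, 94, 0, 6, 1], [0, 0, 90, 94, 0, 6, 1], [0, 0, 90, 94, 0, 6, 1], [0, 0, 90, 94, 0, 6, 1], [0, 0, 90, 94, 0, 6, 1]]}}

```text
time_s: 41.85
tool_pos: [420.4, -78.1, 190.7]
tcp_rot: [[-0.203, 0.979, -0.001], [0.979, 0.203, 0.0], [0.001, -0.001, -1.0]]
contact_force: [1.2, 0.4, -0.6]
width: 0.1
```

>>> {"api": "servo_tool", "payload": {"moves": [[0, 0, 4.1, 0, 0, 0, 1], [0, 0, 4.1, 0, 0, 30, 1], [0, 0, 4.1, 0, 0, 75, 1], [0, 0, 4.1, 0, 0, 115, 1], [0, 0, 4.1, 0, 0, 133, 1], [0, 0, 4.1, 0, 0, 133, 1], [0, 0, 4.1, 0, 0, 133, 1]]}}

```text
time_s: 42.55
tool_pos: [420.5, -78.4, 58.3]
tcp_rot: [[-0.138, 0.99, -0.001], [0.99, 0.138, 0.0], [0.0, -0.001, -1.0]]
contact_force: [-0.4, -0.9, 0.0]
width: 0.2
```

```bash
python3 - <<'E'
from h import *
a=424*N-136*T
plan((*a,56,8),(607,-54,56,8)); snap('wrist','w28')
E
```

```text
t 42.55 p [420.5 -78.4  58.3] yaw_y 8.0 w 0.2 F [-0.4 -0.9  0. ] j [-0.18  0.26 -0.65  0.66  0.    1.25]
  -> (np.float64(438.8), np.float64(-75.7), 56, 8) row [-0.1, -0.0, -0.0, 0.2, 18.5, 2.3]
  -> (607, -54, 56, 8) row [-0.1, -0.0, -0.0, -1.7, 188.1, 2.1]
```

View pics/w28.png

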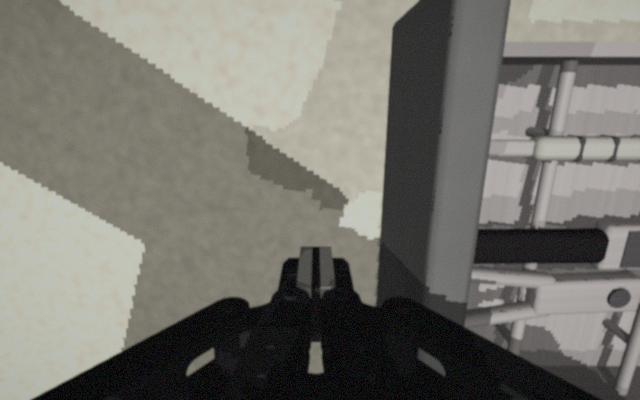

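The fingers at (316,265) are in front of the drawer front, and the implements lie in order behind it. I'll push in gently.

>>> {"api": "servo_tool", "payload": {"moves": [[0, 0, 0, 0, 10, 0, 1], [0, 0, 0, 0, 15, 0, 1], [0, 0, 0, 0, 18, 0, 1], [0, 0, 0, 0, 21, 0, 1], [0, 0, 0, 0, 26, 0, 1], [0, 0, 0, 0, 33, 0, 1], [0, 0, 0, 0, 42, 0, 1], [0, 0, 0, 0, 52, 0, 1], [0, 0, 0, 0, 62, 0, 1], [0, 0, 0, 0, 72, 0, 1]]}}

```text
time_s: 43.6
tool_pos: [492.8, -69.1, 59.0]
tcp_rot: [[-0.137, 0.991, 0.001], [0.991, 0.137, -0.001], [-0.001, 0.001, -1.0]]
contact_force: [-0.7, -0.6, 5.8]
width: -0.1
```

>>> {"api": "servo_tool", "payload": {"moves": [[0, 0, 0, 0, 10, 0, 1], [0, 0, 0, 0, 20, 0, 1], [0, 0, 0, 0, 30, 0, 1], [0, 0, 0, 0, 40, 0, 1], [0, 0, 0, 0, 50, 0, 1], [0, 0, 0, 0, 59, 0, 1], [0, 0, 0, 0, 67, 0, 1], [0, 0, 0, 0, 75, 0, 1], [0, 0, 0, 0, 82, 0, 1], [0, 0, 0, 0, 88, 0, 1]]}}

```text
time_s: 44.6
tool_pos: [579.0, -57.2, 58.9]
tcp_rot: [[-0.137, 0.991, -0.0], [0.991, 0.137, -0.001], [-0.001, -0.001, -1.0]]
contact_force: [-3.5, -1.8, 7.0]
width: 0.1
```

```bash
python3 - <<'E'
from h import *
plan((607,-54,56,8))
E
```

```text
t 44.6 p [579.  -57.2  58.9] yaw_y 7.9 w 0.1 F [-3.5 -1.8  7. ] j [-0.1   0.48 -0.28  0.81 -0.    1.34]
  -> (607, -54, 56, 8) row [-0.0, 0.0, -0.1, -0.7, 28.2, 2.9]
```

>>> {"api": "servo_tool", "payload": {"moves": [[0, 0, 0, 0, 5, 0, 1], [0, 0, 0, 0, 10, 0, 1], [0, 0, 0, 0, 15, 0, 1], [0, 0, 0, 0, 20, 0, 1], [0, 0, 0, 0, 25, 0, 1], [0, 0, 0, 0, 29, 0, 1], [0, 0, 0, 0, 33, 0, 1], [0, 0, 0, 0, 35, 0, 1], [0, 0, 0, 0, 35, 0, 1]]}}

```text
time_s: 45.5
tool_pos: [610.5, -52.8, 58.9]
tcp_rot: [[-0.137, 0.991, -0.006], [0.991, 0.137, -0.002], [-0.001, -0.006, -1.0]]
contact_force: [-9.5, -2.6, 12.2]
width: -0.1
```

>>> {"api": "servo_tool", "payload": {"moves": [[0, 0, 0, 0, 3, 0, 1], [0, 0, 0, 0, 6, 0, 1], [0, 0, 0, 0, 6, 0, 1], [0, 0, 0, 0, 6, 0, 1]]}}

```text
time_s: 45.9
tool_pos: [610.5, -52.8, 58.8]
tcp_rot: [[-0.136, 0.991, -0.016], [0.991, 0.136, -0.003], [-0.001, -0.016, -1.0]]
contact_force: [-20.6, -4.6, 22.0]
width: -0.1
```

At the stop (20 N). Retreating and checking.

>>> {"api": "servo_tool", "payload": {"moves": [[0, 0, 0, 0, -10, 0, 1], [0, 0, 0, 0, -40, 0, 1], [0, 0, 0, 0, -90, 0, 1], [0, 0, 0, 0, -130, 0, 1], [0, 0, 0, 0, -140, 0, 1], [0, 0, 0, 0, -140, 0, 1]]}}

```text
time_s: 46.5
tool_pos: [478.7, -70.3, 58.1]
tcp_rot: [[-0.137, 0.991, -0.002], [0.991, 0.137, 0.001], [0.001, -0.002, -1.0]]
contact_force: [0.3, -0.6, 0.3]
width: -0.2
```

```bash
python3 - <<'E'
from h import *
plan((300,-300,220,-45)); d=snap('top','t29'); W=pts(d); n=W[...,:2]@N; t=W[...,:2]@T
m=(W[...,2]>92)&(W[...,2]<102)&(n<640)&(n>500)&(abs(t-F0@T)<120)&(W[...,2]<102)
print(np.percentile(n[m],[2,50,98]))
d0=load('top0'); W0=pts(d0); n0=W0[...,:2]@N;t0=W0[...,:2]@T
m=(W0[...,2]>92)&(W0[...,2]<102)&(n0<640)&(n0>500)&(abs(t0-F0@T)<120); print(np.percentile(n0[m],[2,50,98]))
im=cv2.resize(d['image'][50:280,140:520],None,fx=2.1,fy=2.1,interpolation=cv2.INTER_CUBIC)
cv2.imwrite('pics/t29.png',np.clip(im.astype(float)*1.6,0,255).astype(np.uint8)[:,:,::-1])
E
```

```text
t 46.5 p [478.7 -70.3  58.1] yaw_y 7.9 w -0.2 F [ 0.3 -0.6  0.3] j [-0.15  0.34 -0.53  0.71  0.    1.29]
  -> (300, -300, 220, -45) row [-0.1, 0.0, 52.9, -202.9, -208.8, -161.7]
[602.86307711 610.84122265 629.42363002]
[603.04992137 611.01045434 633.35610574]
```

View pics/t29.png

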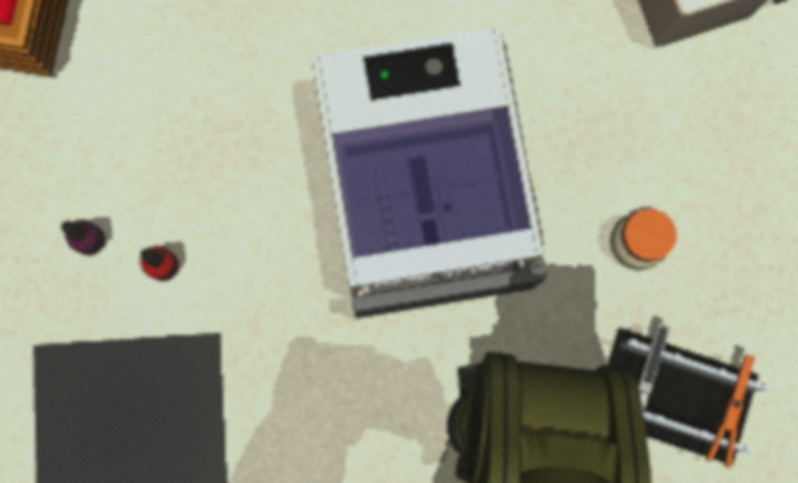

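The drawer is shut at the same place as at the start (front at n≈603). The arm goes up and clear for a last check.

>>> {"api": "servo_tool", "payload": {"moves": [[0, 0, 0, 0, -10, -50, 1], [0, 0, 0, 0, -60, -100, 1], [0, 0, 0, 0, -110, -150, 1], [0, 0, 0, 50, -150, -180, 1], [0, 0, 0, 90, -150, -180, 1], [0, 0, 0, 90, -150, -180, 1], [0, 0, 0, 90, -150, -180, 1], [0, 0, 0, 90, -150, -180, 1], [0, 0, 0, 90, -150, -180, 1], [0, 0, 0, 90, -150, -180, 1]]}}

```text
time_s: 47.55
tool_pos: [320.8, -2.3, 238.0]
tcp_rot: [[-0.137, 0.991, -0.001], [0.991, 0.137, -0.0], [-0.0, -0.001, -1.0]]
contact_force: [-0.4, -0.3, 0.4]
width: -0.0
```

```bash
python3 - <<'E'
from h import *
plan(); d=snap('top','t30'); W=pts(d); n=W[...,:2]@N; t=W[...,:2]@T
m=(W[...,2]>92)&(W[...,2]<102)&(n<640)&(n>500)&(abs(t-F0@T)<120); print(np.percentile(n[m],[2,50,98]))
P=W[...,:2]-SC; sx=P@np.array([SY[1],-SY[0]]); sy=P@SY
for nm,c in(('scissors',-51.5),('file',51.5)):
    for a in range(-75,80,15):
        k=(sx>=a)&(sx<a+15)&(abs(sy-c)<20)&(W[...,2]>47)&(W[...,2]<65)
        if k.sum()>3: print(nm,a,'y',np.round(np.percentile(sy[k],[5,95]),0),'z',np.round(np.median(W[k][:,2]),1))
for f,s,c in (('t30z','t30',(50,280,140,520)),):
    im=cv2.resize(d['image'][50:280,140:520],None,fx=2.1,fy=2.1,interpolation=cv2.INTER_CUBIC)
    cv2.imwrite('pics/t30z.png',np.clip(im.astype(float)*1.6,0,255).astype(np.uint8)[:,:,::-1])
d=snap('scene','s30'); im=cv2.resize(d['image'][110:330,150:500],None,fx=2.2,fy=2.2,interpolation=cv2.INTER_CUBIC); cv2.imwrite('pics/s30z.png',np.clip(im.astype(float)*1.4,0,255).astype(np.uint8)[:,:,::-1])
E
```

```text
t 47.55 p [320.8  -2.3 238. ] yaw_y 7.9 w -0.0 F [-0.4 -0.3  0.4] j [-0.01 -0.1  -0.52  1.15 -0.    1.43]
[602.83416402 610.80557678 629.53267214]
scissors -75 y [-63. -38.] z 53.1
scissors -60 y [-64. -40.] z 52.1
scissors -45 y [-63. -40.] z 51.3
scissors -30 y [-59. -42.] z 53.1
scissors -15 y [-58. -44.] z 53.4
scissors 0 y [-57. -46.] z 52.8
scissors 15 y [-57. -46.] z 52.5
scissors 30 y [-61. -46.] z 51.7
scissors 45 y [-56. -47.] z 52.9
scissors 60 y [-56. -47.] z 52.3
file -75 y [46. 54.] z 53.9
file -60 y [43. 54.] z 53.6
file -45 y [44. 61.] z 53.7
file -30 y [43. 55.] z 54.0
file -15 y [44. 55.] z 53.3
file 0 y [43. 56.] z 53.5
file 15 y [42. 56.] z 53.2
file 30 y [43. 55.] z 53.7
file 45 y [43. 56.] z 52.8
file 60 y [43. 56.] z 52.5
```

View pics/t30z.png

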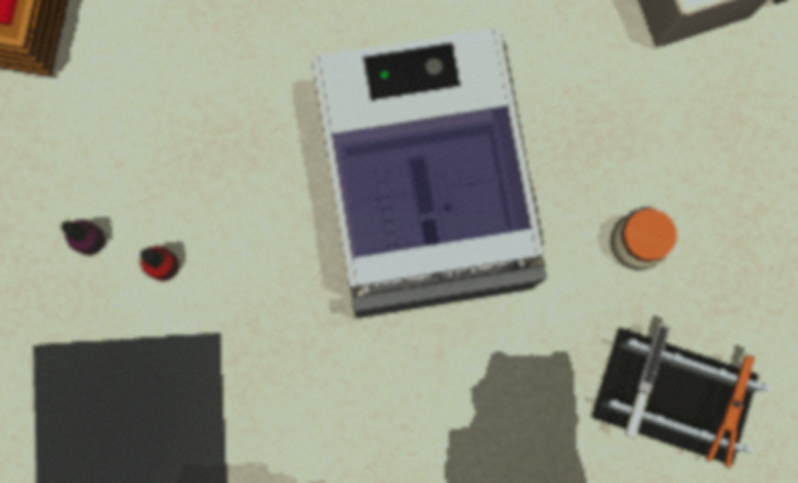

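View pics/s30z.png

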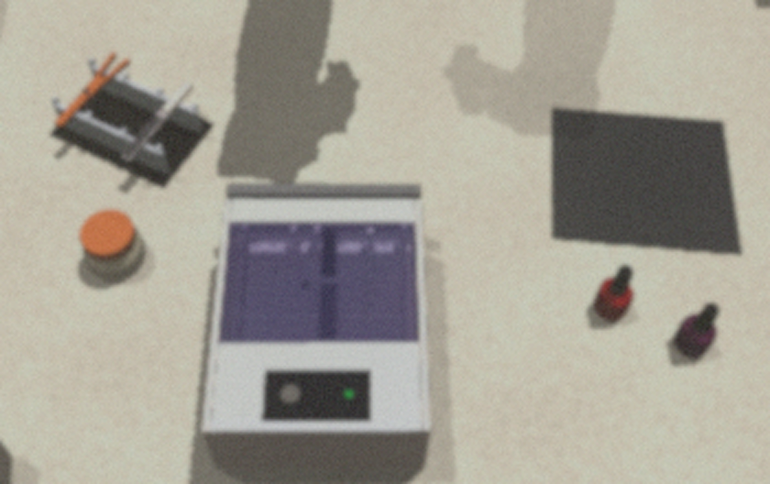

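The stand carries both clean implements level, the drawer is flush, the mat is empty and the bystanders are in place. Handing in.

```bash
python3 -c "
from cell import manip
print(manip.finish_job())"
```

```text
the job is handed in; nothing more can be done
None
```

The job is done and handed in at about 48 s. I pressed the drawer front to release the latch and drew the drawer fully out. The scissors and nail file, the only clean implements present, went onto the stand's two end seats. Then the nippers, rasp and pusher went lengthwise across both rails, and I pressed the drawer shut.

**Last checks:**
- **Drawer:** its front stayed where it was at the start (within 1 mm) in both pictures after I let go.
- **Stand:** both implements lie level across both uprights, with tops at 52–54 mm.
- **Mat and bystanders:** the mat is empty, and the bottles and jar look unmoved.

**Things that disagreed:**
- **Nippers:** at the start the top and wrist views of them differed by about 10 mm; I used the wrist view. In the drawer they were later knocked about 30 mm sideways towards the rasp. The check before shutting still showed them level on both rails and lengthwise, so I left them.
- **After shutting:** the rails and the implements' heights can't be checked through the window, only that the rasp and traces of the other two still show there.
- **Latch stop:** the closing press stopped about 4 mm deeper in the measured tool position than the first one. I didn't find out why.

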